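# Set up a flat bar and tube stubs against the rail for tack welding

## Task

Get the job ready for tacking: push the long aluminium flat bar until it lies flush against the steel rail along its whole length, then swing the blue brace out until it snaps into its end detent in front of the bar. After that stand every steel tube stub upright on the bar, each centred on a yellow square of its own and squared up with the bar, with the bar still flush and the brace still seated at the end. Leave the other tools and the bracket on the table alone.

Things in the scene. Friction and masses are not known exactly. Their poses are not given: they have to be found in the camera images.
- fixture: Fixture fixed to the table: a straight steel rail 400 long (y), 30 thick, 30 high, and the pivot of the blue brace on the robot's side of it. Origin: middle of the rail's face that looks to the robot, at table level. x points away from the robot into the rail (the face is x = 0), y along the rail, z up.
- bar: Aluminium flat bar 60 wide (x) by 380 long (y) by 12 thick, 0.6 to 0.9 kg, lying loose and askew on the table on the robot's side of the rail, four yellow 54 mm squares painted on top. Origin: centre of its underside. Its +x edge goes against the rail. Its centre may be anywhere within 90 of the rail's middle along it.
- bar_left (a point): The +x edge of the bar at its +y end (x 30, y 190, half thickness): flush when its x in the fixture's frame is 0.
- bar_right (a point): The +x edge of the bar at its -y end (x 30, y -190, half thickness): flush when its x in the fixture's frame is 0.
- brace (a joint): Swing angle of the blue brace, rad, clockwise from above. 0: folded, arm along fixture +y. 1.571: end stop, arm points at the rail (+x), its round tip (radius 12) 1.5 short of a flush bar. Stays where left; gets stiffer (1 to 4 N at the knob) from 1.2 over a spring plunger at 1.37, which then drives it past 1.5 and holds it. Seated: above 1.48. A bar not home blocks it.
- brace_knob (a point): Red upright round knob on the brace, diameter 18, 105 from the pivot axis, from height 18 to 60 above the table; this point is on its axis at height 45. The arm below it is 22 wide, its top at height 18.
- brace_pivot (a point): Pivot axis of the brace, 200 before the rail's face (fixture x = -200, y = 0), at height 18. The arm reaches 138.5 from it; the round hub has radius 33.
- mark1 (a point): Centre of yellow square 1 on top of the bar, at bar x 0, y -142.5, z 12 (mm); axes as the bar.
- mark2 (a point): Centre of yellow square 2 on top of the bar, at bar x 0, y -47.5, z 12 (mm); axes as the bar.
- mark3 (a point): Centre of yellow square 3 on top of the bar, at bar x 0, y 47.5, z 12 (mm); axes as the bar.
- mark4 (a point): Centre of yellow square 4 on top of the bar, at bar x 0, y 142.5, z 12 (mm); axes as the bar.
- stub1: Stub of square steel tube, 50 x 50 outside, 45 tall, wall 4, 0.26 kg, open at top and bottom, standing on the table beside the rail's ends. Origin: centre of its underside, z along the tube. May be absent (None). Any stub may go on any square, either way round by quarter turns.
- stub2: Stub of square steel tube, 50 x 50 outside, 45 tall, wall 4, 0.26 kg, open at top and bottom, standing on the table beside the rail's ends. Origin: centre of its underside, z along the tube. May be absent (None). Any stub may go on any square, either way round by quarter turns.
- stub3: Stub of square steel tube, 50 x 50 outside, 45 tall, wall 4, 0.26 kg, open at top and bottom, standing on the table beside the rail's ends. Origin: centre of its underside, z along the tube. May be absent (None). Any stub may go on any square, either way round by quarter turns.
- stub4: Stub of square steel tube, 50 x 50 outside, 45 tall, wall 4, 0.26 kg, open at top and bottom, standing on the table beside the rail's ends. Origin: centre of its underside, z along the tube. May be absent (None). Any stub may go on any square, either way round by quarter turns.
- pliers: locking pliers with red grips, about 190 mm long; bystander, leave alone.
- screwdriver: screwdriver, about 200 mm long; bystander, leave alone.
- hammer: hammer, about 300 mm long; bystander, leave alone.
- gusset: steel angle bracket, 100 x 70 x 66 mm; bystander, leave alone.

How it is judged:
On the way, in this order (a step that is already met when the one before it is completed fails the run):
1. the bar lies flush against the rail (x of each of bar_left, bar_right in the frame of fixture above -0.003 m and angle between bar's own z axis and vertical below 0.04 rad and height (world z) of bar below 0.005 m and y of bar in the frame of fixture between -0.09 and 0.09 m), for 0.2 s.
2. the brace is seated in its end detent with the bar flush (all of step 1 and value of joint brace above 1.48 rad), for 0.2 s.
3. every stub stands on its own yellow square (((x of stub1 in the frame of mark1 between -0.012 and 0.012 m and y of stub1 in the frame of mark1 between -0.012 and 0.012 m) or (x of stub1 in the frame of mark2 between -0.012 and 0.012 m and y of stub1 in the frame of mark2 between -0.012 and 0.012 m) or (x of stub1 in the frame of mark3 between -0.012 and 0.012 m and y of stub1 in the frame of mark3 between -0.012 and 0.012 m) or (x of stub1 in the frame of mark4 between -0.012 and 0.012 m and y of stub1 in the frame of mark4 between -0.012 and 0.012 m)) and z of stub1 in the frame of mark1 between -0.003 and 0.004 m and angle between each of stub1, stub2, stub3, stub4's own z axis and vertical below 0.06 rad and (angle between the x axis of stub1 and the x axis of bar, either way round below 0.17 rad or angle between the x axis of stub1 and the y axis of bar, either way round below 0.17 rad) and ((x of stub2 in the frame of mark1 between -0.012 and 0.012 m and y of stub2 in the frame of mark1 between -0.012 and 0.012 m) or (x of stub2 in the frame of mark2 between -0.012 and 0.012 m and y of stub2 in the frame of mark2 between -0.012 and 0.012 m) or (x of stub2 in the frame of mark3 between -0.012 and 0.012 m and y of stub2 in the frame of mark3 between -0.012 and 0.012 m) or (x of stub2 in the frame of mark4 between -0.012 and 0.012 m and y of stub2 in the frame of mark4 between -0.012 and 0.012 m)) and z of stub2 in the frame of mark1 between -0.003 and 0.004 m and (angle between the x axis of stub2 and the x axis of bar, either way round below 0.17 rad or angle between the x axis of stub2 and the y axis of bar, either way round below 0.17 rad) and ((x of stub3 in the frame of mark1 between -0.012 and 0.012 m and y of stub3 in the frame of mark1 between -0.012 and 0.012 m) or (x of stub3 in the frame of mark2 between -0.012 and 0.012 m and y of stub3 in the frame of mark2 between -0.012 and 0.012 m) or (x of stub3 in the frame of mark3 between -0.012 and 0.012 m and y of stub3 in the frame of mark3 between -0.012 and 0.012 m) or (x of stub3 in the frame of mark4 between -0.012 and 0.012 m and y of stub3 in the frame of mark4 between -0.012 and 0.012 m)) and z of stub3 in the frame of mark1 between -0.003 and 0.004 m and (angle between the x axis of stub3 and the x axis of bar, either way round below 0.17 rad or angle between the x axis of stub3 and the y axis of bar, either way round below 0.17 rad) and ((x of stub4 in the frame of mark1 between -0.012 and 0.012 m and y of stub4 in the frame of mark1 between -0.012 and 0.012 m) or (x of stub4 in the frame of mark2 between -0.012 and 0.012 m and y of stub4 in the frame of mark2 between -0.012 and 0.012 m) or (x of stub4 in the frame of mark3 between -0.012 and 0.012 m and y of stub4 in the frame of mark3 between -0.012 and 0.012 m) or (x of stub4 in the frame of mark4 between -0.012 and 0.012 m and y of stub4 in the frame of mark4 between -0.012 and 0.012 m)) and z of stub4 in the frame of mark1 between -0.003 and 0.004 m and (angle between the x axis of stub4 and the x axis of bar, either way round below 0.17 rad or angle between the x axis of stub4 and the y axis of bar, either way round below 0.17 rad)), for 0.2 s.
At the end, for the whole second after the job is handed in: Both bar ends within 3 mm of the rail's face, bar flat on the table; brace above 1.48 rad; every stub present upright on the bar (0.06 rad), centre within 12 mm of a yellow square's centre each way, squared with the bar within 0.17 rad; all at rest (all of step 2 and all of step 3 and linear speed of each of bar, stub1, stub2, stub3, stub4 below 0.02 m/s); the robot touches nothing.
It fails at once if the pliers is pushed more than 30 mm (distance of pliers from where it was at the start of the episode above 0.03 m).
It fails at once if the screwdriver is pushed more than 30 mm (distance of screwdriver from where it was at the start of the episode above 0.03 m).
It fails at once if the hammer is pushed more than 30 mm (distance of hammer from where it was at the start of the episode above 0.03 m).
It fails at once if the gusset is pushed more than 30 mm (distance of gusset from where it was at the start of the episode above 0.03 m).
Of stub1, stub2, stub3, stub4 only 2 to 4 are there at a start; the rules pass over those that are not, and their reading is None.
At some moment in a run one of bar, stub1, stub2, stub3, stub4 may be knocked a few centimetres aside while the robot is not near it.
It also fails if it takes over 210 s, if anything falls off the work surface, if the arm or the gripper's body presses on something with over 40 N, if the wrist force passes 120 N, or if a joint passes its speed limit or range.

## Robot

A 7-joint arm with a two-finger parallel gripper is mounted at the origin on the work surface. World frame = base frame: x ahead of the robot, y to its left, z up, the work surface at z = 0. Lengths are in m, angles in rad, forces in N, time in s.
With the tool pointing down it reaches from about 0.4 to 0.85 m from the base axis. Payload 10.4 kg.
Tool frame: the origin (TCP) lies between the finger pads; the fingertips stand 8 mm ahead of it and the grasp point (between the pads) lies 11 mm behind it (arm.tips_ahead is the distance from the TCP to the fingertips, in m); z points along the fingers, y is the line along which they close (so a half turn about z gives the same grasp; the last joint's range is limited). The gripper opens to 87 mm and grips with 3 to 60 N. Pads are 19 mm wide; open, the fingers measure 117 mm over their backs; the gripper's body (75 mm by 190 mm) begins 51 mm behind the grasp point.
Start: joints at [1.103, 0.332, -0.065, 1.46, 0.022, 1.35, -0.088], TCP at [0.269, -0.564, 0.231] pointing down, gripper open.
Joint ranges: [-2.6, 2.6], [-0.5, 2.12], [-1.47, 1.34], [0.16, 2.42], [-1.27, 4.41], [0.06, 2.06], [-2.6, 2.6]. Speed limits (rad/s): [2.22, 2.22, 2.79, 2.79, 3.14, 3.14, 3.14].

## Interface

Orientations are given as a rotation vector (axis times angle).
In Python, from bench import arm gives the robot as it stands.
- The arm moves only by the tool apply_moves, never from a script. Its argument "moves" is a list of rows, each a list of 6 numbers: the shift along the world's x, y, z scaled (see below), then the turn, a rotation vector about the world's x, y, z scaled (see below). In form: [[x, y, z, ax, ay, az], ...]. A call has 1 to 5 rows; each row is the pose to reach, as a shift and turn from the pose commanded when the call began; what a row does not reach only later rows make up. The controller multiplies each number of a shift by 100 mm and each number of a turn by pi/2 rad. A row lasts 1/12 s, in which the tool goes at most 41.7 mm and 7.16 degrees, less where a joint would pass 70% of its speed; a pose out of reach is approached as far as the arm can. A call with a number of a shift or a turn outside -1 to 1 is refused whole. A call with a gripper value outside its range is refused whole. "hand" is the finger opening in mm, from 0 to 87, set as the call begins (left out, the last holds). The fingers move at their own pace and stop on an object; "force" is the grip in N (left out, the last holds). Time passes only in rows, so rows that repeat a pose let the fingers close. It gives the time, the measured TCP pose, the force, the opening and the grip force at its end, in the units of the state.
- arm.sense(): the state, without advancing time (a new reading comes with each control period).
- arm.capture(name): name is "side" or "top" or "wrist"; returns a dict with "img" (384x512x3 uint8, blue, green, red), "fov_y" (degrees; the focal length in pixels is half the picture's height over the tangent of half this angle, whatever the lens; pixels are square), "cx", "cy" (the principal point, pixels), "extrinsics" (4x4, takes a point from camera to world coordinates); the wrist camera has in their place "mount" (4x4, takes a point from camera to tool coordinates, whose origin is the TCP and whose axes are the flange's). Camera axes: x right, y down, z forward; pixel columns grow to the right and rows downward; lengths in m; the calibration is good to about 2 mm. A picture is of the moment at which its call begins: read the wrist's pose just before it. There is no depth.
- arm.job_done(): hands the job in; it is judged then, once.
The state is a dict: "time_s": time; "joint_positions": joint angles; "joint_vel": joint speeds; "joint_efforts": joint torques, N m; "tool_pos": TCP position; "tool_rot": TCP orientation; "contact_force": force on the tool from outside, world axes, zero at the start; "wrist_torque": the same for the moment, N m; "gripper_width": opening from 0.0 (shut) to 1.0 (fully open); "grip_force": force on a finger pad.
Only numpy, scipy, OpenCV 4.12 (cv2) and the standard library are available. Lean on these libraries where they do the work, as an engineer would, in place of code of your own. Each camera call takes 0.05 s, during which the arm holds its last target. There are 200 camera calls.

## Working session

There is one attempt and no reset: what is moved stays moved. The work goes in short steps, Python scripts to look and compute and a tool call to move; the robot and the scene stay as the last step left them, time stands still between calls to the robot, and variables do not carry over. Pictures are saved under pics/ and viewed, at most 14 in all, crops included, and the job is handed in when it is done.

Besides the shell and the picture viewer there is one more tool, called after "Emit:" as name(argument=value, ...), one argument or row to a line, values as JSON. apply_moves: Moves the arm, as the interface text tells. Its arguments: {"type":"object","properties":{"moves":{"type":"array"},"hand":{"type":"number"},"force":{"type":"number"}},"required":["moves"]}

```bash
ls; mkdir -p pics; python3 - <<'E'
from bench import arm
import cv2,json
s=arm.sense();print(s)
for n in ["top","side","wrist"]:
    c=arm.capture(n);cv2.imwrite(f"pics/{n}0.png",c["img"]);print(n,{k:(v.tolist() if hasattr(v,'tolist') else v) for k,v in c.items() if k!="img"})
E
```

```text
pics
{'time_s': 0.0, 'joint_positions': array([ 1.10341314,  0.33286398, -0.06472065,  1.46095173,  0.02157326,
        1.34988274, -0.08848686]), 'joint_vel': array([ 0.00051109,  0.0011132 , -0.00056817,  0.00042027, -0.00046931,
        0.00100039, -0.00020749]), 'joint_efforts': array([-1.07524265e-03, -6.23260546e+01,  2.35865236e-02, -3.89897346e+01,
       -6.15540706e-02,  3.97439883e-02,  1.24447115e-04]), 'tool_pos': array([ 0.26876616, -0.56384291,  0.22975393]), 'tool_rot': array([-3.06287164e+00, -6.92690415e-01,  5.38851934e-04]), 'contact_force': array([ 0.49461394, -0.03702505, -1.45362874]), 'wrist_torque': array([ 0.03040544,  0.05299668, -0.02640173]), 'grip_force': 0.0, 'gripper_width': 0.998451224571281}
top {'fov_y': 44.67083212156796, 'cx': 270.27160746273165, 'cy': 191.61908029569125, 'extrinsics': [[-0.024970521875773137, -0.996015637434805, 0.08561146548559159, 0.4298818441510093], [-0.999584615503689, 0.02364350037150051, -0.016479725074306874, 0.02538703013252284], [0.014389909158622819, -0.08598741114559712, -0.9961922985241778, 1.9621604728520563], [0.0, 0.0, 0.0, 1.0]]}
side {'fov_y': 44.874867969471936, 'cx': 253.89442336759146, 'cy': 190.39175775854227, 'extrinsics': [[-0.963637652653118, -0.20763522658642838, 0.16819657270465163, 0.36253538938871105], [-0.26721102811286085, 0.7508104217603672, -0.6040546142782846, 0.8666049136154274], [-0.0008607229847785226, -0.6270337496948803, -0.7789916147812642, 1.1805818804755877], [0.0, 0.0, 0.0, 1.0]]}
wrist {'fov_y': 66.89068679306332, 'cx': 249.4643893833789, 'cy': 192.12715879992828, 'mount': [[-0.0006549659072790776, -0.9549864584837655, -0.2966486728982503, 0.08259451852789637], [0.9999994443774811, -0.00038045366940020356, -0.0009831071825077947, 0.000274248976808944], [0.0008259929704062403, -0.2966491519752555, 0.9549861770559679, -0.15473093544535327], [0.0, 0.0, 0.0, 1.0]]}
```

View pics/top0.png

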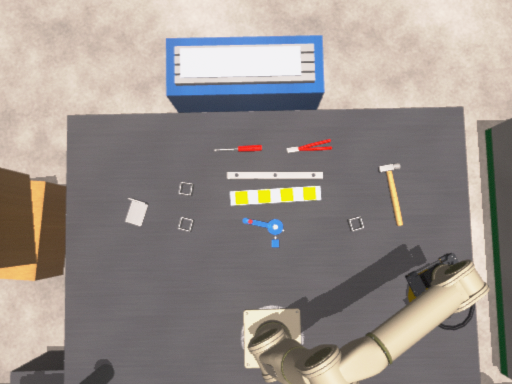

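View pics/side0.png

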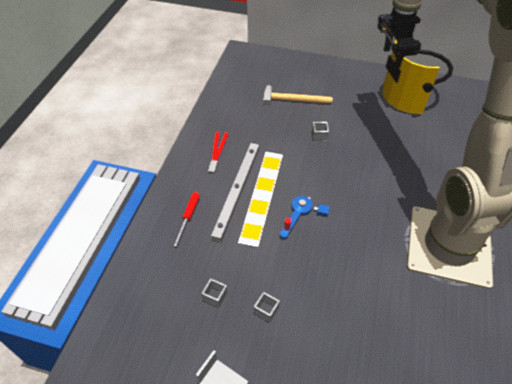

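The top view shows three stubs, at (186,188), (185,224) and (356,224). The rail is at row 175 (cols 228–322), the bar runs from (231,198) to (321,193), the brace hub is at (275,227) and the knob at (246,221). The side view agrees, with stubs at (214,290), (266,305) and (320,128).

```bash
cat > h.py <<'E'
from bench import arm
import cv2, numpy as np
from scipy.spatial.transform import Rotation as R
def cap(n):
    s=arm.sense(); c=arm.capture(n)
    if n=="wrist":
        T=np.eye(4);T[:3,:3]=R.from_rotvec(s["tool_rot"]).as_matrix();T[:3,3]=s["tool_pos"]
        c["extrinsics"]=T@c["mount"]
    c["f"]=192/np.tan(np.radians(c["fov_y"]/2)); return c
def ray(c,uv):
    E=np.array(c["extrinsics"]);uv=np.atleast_2d(uv).astype(float)
    d=np.c_[(uv[:,0]-c["cx"])/c["f"],(uv[:,1]-c["cy"])/c["f"],np.ones(len(uv))]
    return E[:3,3],d@E[:3,:3].T
def plane(c,uv,z):
    o,d=ray(c,uv); return o+d*((z-o[2])/d[:,2])[:,None]
def tri(c1,p1,c2,p2):
    o1,d1=ray(c1,p1);o2,d2=ray(c2,p2);d1=d1[0]/np.linalg.norm(d1);d2=d2[0]/np.linalg.norm(d2)
    t=np.linalg.lstsq(np.c_[d1,-d2],o2-o1,rcond=None)[0]
    a=o1+t[0]*d1;b=o2+t[1]*d2; return (a+b)/2,np.linalg.norm(a-b)
def proj(c,p):
    E=np.linalg.inv(np.array(c["extrinsics"]));q=E[:3,:3]@np.array(p)+E[:3,3]
    return np.array([c["cx"]+c["f"]*q[0]/q[2],c["cy"]+c["f"]*q[1]/q[2]])
def blobs(m,amin=15,amax=1e6):
    out=[]
    for k in cv2.findContours(m.astype(np.uint8),cv2.RETR_EXTERNAL,cv2.CHAIN_APPROX_NONE)[0]:
        a=cv2.contourArea(k)
        if amin<=a<=amax: out.append((a,cv2.minAreaRect(k),k))
    return out
def hsv(c): return cv2.cvtColor(c["img"],cv2.COLOR_BGR2HSV)
def mask(c,n):
    h,s,v=[x.astype(int) for x in cv2.split(hsv(c))]
    if n=="yellow": return (h>22)&(h<36)&(s>150)&(v>120)
    if n=="blue": return (h>95)&(h<125)&(s>150)&(v>80)
    if n=="red": return ((h<8)|(h>172))&(s>150)&(v>90)
    if n=="grey": return (s<60)&(v>115)
E
python3 - <<'E'
from h import *
np.set_printoptions(precision=4,suppress=True)
C={n:cap(n) for n in("top","side")}
for n,c in C.items():
    for m in("yellow","blue","red","grey"):
        for a,r,k in blobs(mask(c,m),12,3000):
            if 60<r[0][1]<330: print(n,m,a,np.round(r[0],1),np.round(r[1],1),round(r[2]),plane(c,r[0],{"yellow":.012,"blue":.018,"red":.06,"grey":.03}[m])[0][:2])
E
```

```text
top yellow 123.5 [241. 197.] [12. 12.] 90 [0.5778 0.1161]
top yellow 127.0 [263.5 196. ] [12. 11.] 90 [0.5798 0.0219]
top yellow 123.0 [286.5 194. ] [12. 11.] 90 [ 0.5859 -0.0746]
top yellow 128.0 [309. 193.] [12. 12.] 90 [ 0.5878 -0.1691]
top blue 36.0 [275. 243.] [6. 6.] 90 [ 0.3832 -0.021 ]
top blue 210.0 [268.3 223.4] [28.6 14.8] 27 [0.4648 0.0047]
top blue 1730.0 [244.3  65.6] [ 55.6 155.3] 89 [1.1396 0.0907]
top red 105.5 [249.5 147.7] [ 5.6 23.2] 87 [0.7767 0.0748]
top red 149.0 [314.8 145.1] [10.1 32.1] 86 [ 0.7817 -0.1945]
top grey 24.0 [363.5 329.1] [ 8.1 15.1] 61 [ 0.0269 -0.3708]
top grey 24.0 [186.1 326.6] [24.1  5.7] 3 [0.0569 0.3471]
top grey 14.0 [382.5 327.3] [ 2.7 20. ] 51 [ 0.0319 -0.4485]
top grey 131.5 [210.8 326. ] [20.1 59. ] 81 [0.0564 0.2476]
top grey 77.0 [373.7 319.3] [ 9.2 24.5] 76 [ 0.0647 -0.4142]
top grey 38.5 [123.3 313.1] [ 5.4 17.9] 78 [0.1175 0.5996]
top grey 62.5 [395.3 303.7] [10.8 14.7] 56 [ 0.125  -0.5052]
top grey 32.0 [138.5 300. ] [ 6. 21.] 90 [0.1679 0.5384]
top grey 14.5 [137.1 286.3] [24.1  6.6] 3 [0.2227 0.544 ]
top grey 19.5 [124.4 281.9
[... 2298 characters left out ...]
2 29. ] 22 [0.7803 0.1859]
side grey 263.0 [485.5 224.5] [14.8 27.4] 76 [-0.0933 -0.0842]
side grey 2700.5 [451.5 250.5] [100.6  65.1] 18 [0.0039 0.0368]
side grey 19.5 [302. 202.] [4. 6.] 90 [ 0.4542 -0.0208]
side grey 71.0 [212.  165.7] [ 7.6 12.4] 16 [ 0.773  -0.0898]
side grey 1728.0 [260.8 198.5] [22.4 98.6] 16 [0.5814 0.0001]
side grey 973.0 [235.  189.7] [ 11.3 103.2] 23 [ 0.6695 -0.0122]
side grey 158.5 [320.5 126.5] [11. 17.] 90 [ 0.46   -0.3712]
side grey 2215.5 [483.5 168. ] [96. 55.] 90 [-0.0946 -0.3192]
side grey 132.0 [507. 102.] [26.  8.] 90 [-0.1897 -0.6882]
side grey 98.5 [267.  92.] [16.  8.] 90 [ 0.6918 -0.505 ]
side grey 19.5 [483.6  75.3] [ 7.5 14.6] 75 [-0.1103 -0.8326]
```

```bash
python3 - <<'E'
from h import *
np.set_printoptions(precision=4,suppress=True)
C={n:cap(n) for n in("top","side")}
R_={}
for n,c in C.items():
    h,s,v=cv2.split(hsv(c)); m=((s<70)&(v>165))|mask(c,"yellow")
    for a,r,k in blobs(m,12,5000):
        if 100<r[0][1]<310 and 140<r[0][0]<400:
            b=cv2.boxPoints(r); print(n,a,np.round(r[0],1),np.round(r[1],1),round(r[2],1),plane(c,r[0],.045)[0][:2])
            if max(r[1])>60: print(plane(c,b,.012 if n=="top" and r[0][1]>185 or n=="side" and r[0][0]>250 else .03)[:,:2])
# yellow triangulation and red knob
for p,q in [((241,197),(251.5,231)),((309,193),(271,162.7)),((263.5,196),(258.4,206.4)),((184.7,188.3),(213.8,288.9))]: print(tri(C["top"],p,C["side"],q))
big=[cv2.resize(C["top"]["img"][160:250,170:370],None,fx=4,fy=4,interpolation=cv2.INTER_CUBIC)]
cv2.imwrite("pics/crop1.png",big[0][:, :800])
E
```

```text
top 12.5 [275. 226.] [4. 4.] 0.0 [ 0.453  -0.0221]
top 1187.0 [275.  195.3] [14.9 91. ] 86.3 [ 0.5788 -0.0255]
[[ 0.6049  0.1651]
 [ 0.6205 -0.2161]
 [ 0.5579 -0.218 ]
 [ 0.5425  0.1622]]
top 570.0 [274.5 175. ] [ 6. 95.] 90.0 [ 0.6631 -0.0255]
[[ 0.6821  0.1713]
 [ 0.6729 -0.2244]
 [ 0.6478 -0.2235]
 [ 0.657   0.1718]]
top 91.5 [389.2 167.1] [ 6.2 20.2] 82.9 [ 0.6851 -0.5026]
top 40.5 [292.3 149.1] [ 4.8 11. ] 82.9 [ 0.7695 -0.1024]
side 318.0 [266.2 303.3] [19.6 18.2] 29.7 [0.4749 0.3438]
side 291.0 [213.8 288.9] [18.3 17.9] 26.6 [0.6207 0.3411]
side 22.0 [180.1 232.1] [ 1.8 28.6] 23.2 [0.7739 0.1943]
side 19.5 [302. 202.] [4. 6.] 90.0 [ 0.453  -0.0092]
side 48.5 [212.2 165.6] [ 5.9 10.9] 15.9 [ 0.7673 -0.0782]
side 1663.0 [260.  198.5] [21.1 96.8] 15.0 [0.5808 0.012 ]
[[ 0.6092  0.1645]
 [ 0.6355 -0.2253]
 [ 0.5615 -0.2189]
 [ 0.5462  0.1666]]
side 805.0 [235.  189.9] [  9.5 101.7] 23.0 [0.6653 0.0001]
[[ 0.6885  0.1707]
 [ 0.6806 -0.2335]
 [ 0.6468 -0.2243]
 [ 0.6597  0.1762]]
(array([0.5783, 0.116 , 0.0156]), np.float64(0.0016261313053409596))
(array([ 0.5891, -0.1686,  0.015 ]), np.float64(0.0030307387806037755))
(array([0.5812, 0.0222, 0.0169]), np.float64(0.003693188484327563))
(array([0.6175, 0.3441, 0.0521]), np.float64(0.0031606969850748144))
```

View pics/crop1.png

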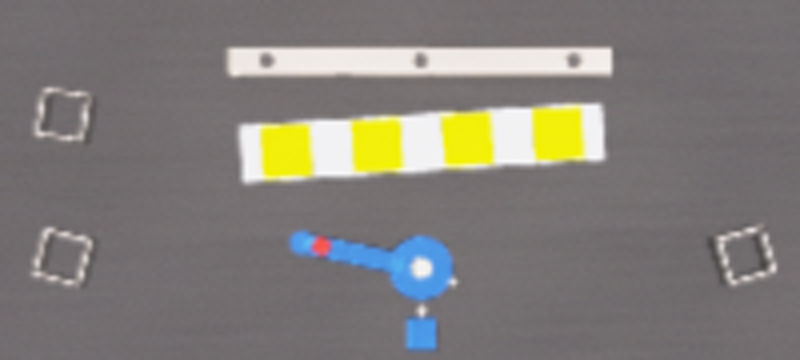

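The crop shows the bar's -y end nearer the rail. The rail is about 0.06 rad askew to the bar, and the brace is folded at about 0.2 rad. I'm moving the open gripper behind the bar's middle, with the fingers spread along the rail.

Emit:
apply_moves(
  moves=[
    [1, 1, 0, 0, 0, -0.298],
    [1, 1, 0, 0, 0, -0.298],
    [1, 1, 0, 0, 0, -0.298],
    [1, 1, 0, 0, 0, -0.298],
    [1, 1, 0, 0, 0, -0.298],
  ],
  hand=87,
)

```text
time_s: 0.77
tool_pos: [0.3743, -0.4591, 0.2308]
tool_rot: [-3.14, 0.036, -0.004]
contact_force: [0.4, 0.1, -0.3]
gripper_width: 1.0
grip_force: 0.0
```

Emit:
apply_moves(
  moves=[
    [1, 1, 0, 0, 0, 0],
    [1, 1, 0, 0, 0, 0],
    [1, 1, 0, 0, 0, 0],
    [1, 1, 0, 0, 0, 0],
    [1, 1, 0, 0, 0, 0],
  ],
)

```text
time_s: 1.18
tool_pos: [0.4727, -0.3596, 0.2306]
tool_rot: [-3.14, 0.023, -0.002]
contact_force: [-0.2, -0.2, -0.6]
gripper_width: 1.003
grip_force: 0.0
```

Emit:
apply_moves(
  moves=[
    [0.4, 1, 0, 0, 0, 0],
    [0.4, 1, 0, 0, 0, 0],
    [0.4, 1, 0, 0, 0, 0],
    [0.4, 1, 0, 0, 0, 0],
    [0.4, 1, 0, 0, 0, 0],
  ],
)

```text
time_s: 1.6
tool_pos: [0.5092, -0.2637, 0.2307]
tool_rot: [3.141, -0.032, 0.0]
contact_force: [0.4, -0.5, -0.1]
gripper_width: 1.002
grip_force: 0.0
```

Emit:
apply_moves(
  moves=[
    [0, 1, 0, 0, 0, 0],
    [0, 1, 0, 0, 0, 0],
    [0, 1, 0, 0, 0, 0],
    [0, 1, 0, 0, 0, 0],
  ],
)

```text
time_s: 1.93
tool_pos: [0.5091, -0.1613, 0.231]
tool_rot: [-3.141, 0.03, -0.001]
contact_force: [0.0, -0.4, -0.3]
gripper_width: 1.0
grip_force: 0.0
```

Emit:
apply_moves(
  moves=[
    [0, 1, 0, 0, 0, 0],
    [0, 1, 0, 0, 0, 0],
    [0, 1, 0, 0, 0, 0],
    [0, 1, 0, 0, 0, 0],
    [0, 1, 0, 0, 0, 0],
  ],
)

```text
time_s: 2.35
tool_pos: [0.5089, -0.0656, 0.2307]
tool_rot: [3.14, -0.037, 0.0]
contact_force: [-0.1, -0.8, 0.6]
gripper_width: 1.002
grip_force: 0.0
```

```bash
python3 - <<'E'
from h import *
np.set_printoptions(precision=4,suppress=True)
s=arm.sense();print(s["time_s"],s["tool_pos"],s["tool_rot"])
c=cap("wrist");cv2.imwrite("pics/w1.png",c["img"])
h,sa,v=cv2.split(hsv(c)); m=((sa<70)&(v>165))|mask(c,"yellow")
for a,r,k in blobs(m,300): print("w",a,np.round(r[0]),np.round(r[1]),plane(c,cv2.boxPoints(r),.012)[:,:2].round(3).tolist())
for n in("yellow","blue","red"):
    for a,r,k in blobs(mask(c,n),150): print(n,a,np.round(r[0]),plane(c,r[0],.012)[0])
E
```

```text
2.35 [ 0.5089 -0.0656  0.2307] [ 3.1405 -0.0373  0.0002]
w 1376.0 [484. 208.] [35. 47.] [[0.463, -0.344], [0.476, -0.403], [0.427, -0.426], [0.412, -0.365]]
w 15126.5 [219. 108.] [ 51. 313.] [[0.607, 0.162], [0.622, -0.215], [0.562, -0.226], [0.545, 0.171]]
w 10171.0 [211.  30.] [ 29. 368.] [[0.691, 0.182], [0.681, -0.234], [0.651, -0.238], [0.662, 0.189]]
yellow 1805.0 [103. 116.] [0.579  0.1156 0.012 ]
yellow 1350.5 [179. 110.] [0.5842 0.0197 0.012 ]
yellow 847.0 [256. 105.] [ 0.5876 -0.0747  0.012 ]
yellow 1883.5 [334. 100.] [ 0.5905 -0.1709  0.012 ]
blue 381.5 [220. 255.] [ 0.3816 -0.0197  0.012 ]
blue 2304.0 [192. 209.] [0.4532 0.0148 0.012 ]
blue 196.0 [127. 188.] [0.4848 0.1    0.012 ]
red 231.0 [134. 200.] [0.4677 0.0928 0.012 ]
```

View pics/w1.png

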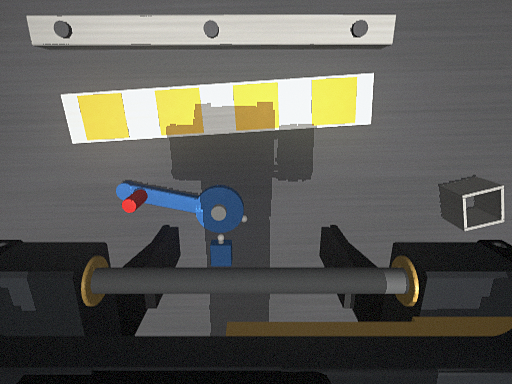

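The wrist view shows the bar with its four squares at row ~108, the rail above it, and the brace knob at (134,200), with the hub at (219,209). Next I lower behind the bar.

Emit:
apply_moves(
  moves=[
    [0.11, 0.37, -1, 0, 0, 0.009],
    [0.11, 0.37, -1, 0, 0, 0.009],
    [0.11, 0.37, -1, 0, 0, 0.009],
    [0.11, 0.37, -1, 0, 0, 0.009],
  ],
)

```text
time_s: 2.73
tool_pos: [0.5173, -0.0279, 0.1257]
tool_rot: [-3.141, 0.015, 0.012]
contact_force: [-1.3, -0.5, -0.1]
gripper_width: 0.995
grip_force: 0.0
```

Emit:
apply_moves(
  moves=[
    [0, 0, -0.4, 0, 0, 0],
    [0, 0, -0.8, 0, 0, 0],
    [0, 0, -1, 0, 0, 0],
    [0, 0, -1, 0, 0, 0],
  ],
)

```text
time_s: 3.07
tool_pos: [0.5177, -0.03, 0.0276]
tool_rot: [3.141, -0.019, -0.009]
contact_force: [-0.7, -0.1, 0.7]
gripper_width: 1.0
grip_force: 0.0
```

Emit:
apply_moves(
  moves=[
    [0, 0, -0.1, 0, 0, 0],
    [0, 0, -0.17, 0, 0, 0],
    [0, 0, -0.17, 0, 0, 0],
  ],
)

```text
time_s: 3.32
tool_pos: [0.5206, -0.0281, 0.014]
tool_rot: [3.141, -0.016, 0.002]
contact_force: [-0.2, 0.2, 0.6]
gripper_width: 0.997
grip_force: 0.0
```

Emit:
apply_moves(
  moves=[
    [0.12, 0, 0, 0, 0, 0],
    [0.24, 0, 0, 0, 0, 0],
    [0.34, -0.01, 0, 0, 0, 0],
    [0.42, -0.01, 0, 0, 0, 0],
    [0.48, -0.01, 0, 0, 0, 0],
  ],
)

```text
time_s: 3.73
tool_pos: [0.5678, -0.0285, 0.0146]
tool_rot: [3.141, -0.015, -0.002]
contact_force: [-8.4, 0.9, 4.7]
gripper_width: 1.003
grip_force: 4.1
```

Emit:
apply_moves(
  moves=[
    [0.03, 0, 0, 0, 0, 0],
    [0.06, 0, 0, 0, 0, 0],
    [0.08, 0, 0, 0, 0, 0],
    [0.1, 0, 0, 0, 0, 0],
  ],
)

```text
time_s: 4.07
tool_pos: [0.5772, -0.0286, 0.0146]
tool_rot: [3.141, -0.015, -0.003]
contact_force: [-7.7, -0.1, 4.7]
gripper_width: 1.005
grip_force: 4.0
```

```bash
python3 - <<'E'
from h import *
s=arm.sense();print(s["tool_pos"],s["contact_force"],s["wrist_torque"])
E
```

```text
[ 0.57719956 -0.02861362  0.01462493] [-7.71827967 -0.10979268  4.71319038] [ 0.0318473   1.76331215 -0.02033907]
```

Emit:
apply_moves(
  moves=[
    [0.02, 0, 0, 0, 0, 0],
    [0.04, 0, 0, 0, 0, 0],
    [0.05, 0, 0, 0, 0, 0],
    [0.06, 0, 0, 0, 0, 0],
    [0.06, 0, 0, 0, 0, 0],
  ],
)

```text
time_s: 4.48
tool_pos: [0.5812, -0.0281, 0.0143]
tool_rot: [3.141, -0.016, -0.01]
contact_force: [-17.3, 3.1, 11.4]
gripper_width: 0.998
grip_force: 8.2
```

Emit:
apply_moves(
  moves=[
    [0.02, 0, 0, 0, 0, 0],
    [0.03, 0, 0, 0, 0, 0],
    [0.03, 0, 0, 0, 0, 0],
  ],
)

```text
time_s: 4.73
tool_pos: [0.5816, -0.0281, 0.0139]
tool_rot: [3.141, -0.017, -0.018]
contact_force: [-28.0, 4.0, 21.2]
gripper_width: 0.998
grip_force: 14.1
```

The push stalled at 28 N where the rail should be. I'm backing off and checking the bar.

Emit:
apply_moves(
  moves=[
    [-0.1, 0, 0, 0, 0, 0],
    [-0.4, 0, 0, 0, 0, 0],
    [-0.6, 0, 0.05, 0, 0, 0],
    [-0.7, 0, 0.4, 0, 0, 0],
    [-0.7, 0, 0.8, 0, 0, 0],
  ],
)

```text
time_s: 5.15
tool_pos: [0.5135, -0.0285, 0.0935]
tool_rot: [3.141, -0.014, -0.007]
contact_force: [0.9, -0.3, 1.0]
gripper_width: 1.001
grip_force: 0.0
```

Emit:
apply_moves(
  moves=[
    [0, 0, 0.5, 0, 0, 0],
    [0, 0, 0.9, 0, 0, 0],
    [0, 0, 1, 0, 0, 0],
    [0, 0, 1, 0, 0, 0],
  ],
)

```text
time_s: 5.48
tool_pos: [0.5199, -0.0283, 0.2004]
tool_rot: [3.14, -0.015, 0.016]
contact_force: [0.3, 0.1, -0.8]
gripper_width: 1.004
grip_force: 0.0
```

Emit:
apply_moves(
  moves=[
    [0, 0, 0.2, 0, 0, 0],
    [0, 0, 0.2, 0, 0, 0],
    [0, 0, 0.2, 0, 0, 0],
    [0, 0, 0.2, 0, 0, 0],
  ],
)

```text
time_s: 5.82
tool_pos: [0.5168, -0.0283, 0.2132]
tool_rot: [3.141, -0.014, -0.0]
contact_force: [-0.9, -0.7, -0.6]
gripper_width: 1.003
grip_force: 0.0
```

```bash
python3 - <<'E'
from h import *
np.set_printoptions(precision=4,suppress=True)
s=arm.sense();print(s["time_s"],s["tool_pos"],s["tool_rot"])
c=cap("wrist");t=cap("top")
h,sa,v=cv2.split(hsv(c)); cv2.imwrite("pics/w2.png",c["img"])
ym=[(r[0]) for a,r,k in blobs(mask(c,"yellow"),500)]
print("yel",plane(c,ym,.012)[:,:2].tolist())
for n in("blue","red"):
    for a,r,k in blobs(mask(c,n),100):
        print(n,a,np.round(r[0],1),np.round(r[1]),plane(c,r[0],.018 if n=="blue" else .05)[0])
        if n=="blue" and a>1000: # hub: circle by largest inscribed (distance transform)
            D=cv2.distanceTransform(cv2.drawContours(np.zeros((384,512),np.uint8),[k],-1,1,-1),cv2.DIST_L2,5);i=np.unravel_index(D.argmax(),D.shape);print("hub",i[::-1],D.max(),plane(c,i[::-1],.018)[0])
for n in("yellow","red"):
    for a,r,k in blobs(mask(t,n),3,200):
        if 160<r[0][1]<240: print("top",n,a,r[0],plane(t,r[0],.012 if n=="yellow" else .06)[0])
E
```

```text
5.8167 [ 0.5168 -0.0283  0.2132] [ 3.1414 -0.0144 -0.0002]
yel [[0.6206223466987072, -0.17277054558116894], [0.6223277804464463, -0.07812431960682645], [0.6241229553874081, 0.018553979575363408], [0.6266685192580035, 0.1139481145848306]]
blue 208.0 [245.5 261. ] [10. 21.] [ 0.3924 -0.0212  0.018 ]
blue 2474.0 [218.4 218.6] [103.  46.] [0.4549 0.0131 0.018 ]
hub (np.int64(246), np.int64(219)) 22.572096 [ 0.454  -0.0228  0.018 ]
blue 248.0 [151.6 199.4] [24. 17.] [0.482  0.0968 0.018 ]
red 154.5 [156. 215.] [14. 14.] [0.4734 0.0823 0.05  ]
top yellow 131.0 (309.5, 186.0) [ 0.6172 -0.1721  0.012 ]
top yellow 67.5 (286.5, 183.5) [ 0.6301 -0.0758  0.012 ]
top yellow 102.0 (264.0, 186.0) [0.6217 0.0188 0.012 ]
top yellow 130.5 (241.5, 186.0) [0.624  0.1131 0.012 ]
top red 3.5 (250.0, 221.0) [0.4756 0.0792 0.06  ]
```

View pics/w2.png

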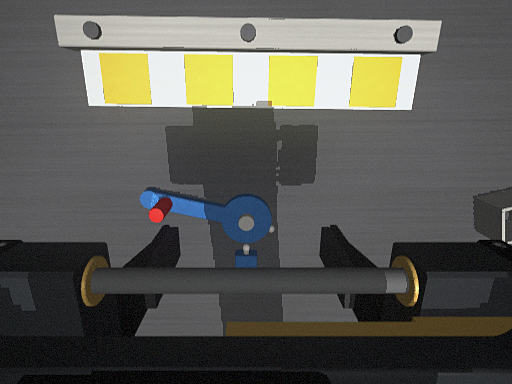

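The bar is now flush along the rail. The knob is at about (0.476, 0.080), with brace angle about 0.19. Next I bring the gripper over the knob with the jaw line tangential.

Emit:
apply_moves(
  moves=[
    [-0.2, 0.4, 0, 0, 0, 0.1],
    [-0.4, 0.8, 0, 0, 0, 0.2],
    [-0.4, 1, 0, 0, 0, 0.3],
    [-0.4, 1, 0, 0, 0, 0.38],
    [-0.4, 1, 0, 0, 0, 0.4],
  ],
)

```text
time_s: 6.33
tool_pos: [0.4762, 0.0737, 0.2131]
tool_rot: [-2.989, -0.967, 0.001]
contact_force: [0.1, -0.7, 0.5]
gripper_width: 1.001
grip_force: 0.0
```

```bash
python3 - <<'E'
from h import *
np.set_printoptions(precision=4,suppress=True)
s=arm.sense();print(s["time_s"],s["tool_pos"],s["tool_rot"],s["joint_positions"])
c=cap("wrist")
for a,r,k in blobs(mask(c,"red"),60,3000):
    print(a,np.round(r[0],1),np.round(r[1]),[plane(c,r[0],z)[0].tolist() for z in(.045,)],r)
E
```

```text
6.3333 [0.4762 0.0737 0.2131] [-2.989  -0.9668  0.001 ] [ 0.28    0.0611 -0.5423  1.826   0.033   1.264  -1.2166]
191.0 [245.5 173.5] [21. 15.] [[0.47717876461629816, 0.07990909134846219, 0.044999999999999984]] ((245.5, 173.5), (21.0, 15.0), 90.0)
```

Emit:
apply_moves(
  moves=[
    [0, 0.06, 0, 0, 0, 0.08],
    [0, 0.06, 0, 0, 0, 0.16],
    [0, 0.06, 0, 0, 0, 0.24],
    [0, 0.06, 0, 0, 0, 0.31],
    [0, 0.06, 0, 0, 0, 0.38],
  ],
  hand=40,
)

```text
time_s: 6.8
tool_pos: [0.4767, 0.0775, 0.2129]
tool_rot: [-2.579, -1.792, 0.001]
contact_force: [0.4, 0.7, 0.2]
gripper_width: 0.708
grip_force: 0.0
```

Emit:
apply_moves(
  moves=[
    [0, 0, -0.3, 0, 0, 0.07],
    [0, 0, -0.7, 0, 0, 0.09],
    [0, 0, -1, 0, 0, 0.09],
    [0, 0, -1, 0, 0, 0.09],
  ],
)

```text
time_s: 7.13
tool_pos: [0.4731, 0.0767, 0.1078]
tool_rot: [-2.448, -1.961, 0.012]
contact_force: [-1.1, -0.3, -1.5]
gripper_width: 0.48
grip_force: 0.0
```

```bash
python3 - <<'E'
from h import *
np.set_printoptions(precision=4,suppress=True)
s=arm.sense();print(s["time_s"],s["tool_pos"],s["tool_rot"],s["joint_positions"],s["gripper_width"])
c=cap("wrist");cv2.imwrite("pics/w3.png",c["img"])
for a,r,k in blobs(mask(c,"red"),60,9000):
    print(a,np.round(r[0],1),np.round(r[1]),[plane(c,r[0],z)[0].tolist() for z in(.05,)])
E
```

```text
7.1333 [0.4731 0.0767 0.1078] [-2.4476 -1.9608  0.0122] [ 0.2775  0.1777 -0.5715  1.949   0.1078  1.0545 -0.561 ] 0.47960164614565604
617.0 [254.  204.5] [35. 22.] [[0.47780456706430036, 0.081823857419746, 0.04999999999999999]]
```

View pics/w3.png

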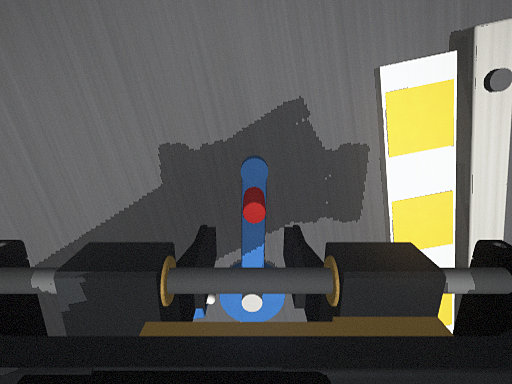

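The arm runs straight up the image at column 255, with the knob at (254,205), centred between the fingers. I lower over it.

Emit:
apply_moves(
  moves=[
    [0.02, 0.02, -0.3, 0, 0, 0],
    [0.02, 0.02, -0.6, 0, 0, 0],
    [0.02, 0.02, -0.78, 0, 0, 0],
    [0.02, 0.02, -0.78, 0, 0, 0],
    [0.02, 0.02, -0.78, 0, 0, 0],
  ],
  hand=30,
)

```text
time_s: 7.6
tool_pos: [0.4797, 0.0799, 0.037]
tool_rot: [2.45, 1.966, 0.001]
contact_force: [0.4, 0.5, 0.7]
gripper_width: 0.349
grip_force: 0.0
```

```bash
python3 - <<'E'
from h import *
np.set_printoptions(precision=4,suppress=True)
s=arm.sense();p=s["tool_pos"];r=s["tool_rot"];print(s["time_s"],p,r,s["contact_force"])
yaw=2*np.arctan2(r[1],r[0])
P=np.array([.454,-.0228])
print("yaw",(yaw+np.pi/2)%np.pi-np.pi/2)
for phi in np.arange(.25,1.66,.1):
    k=P+.105*np.array([np.sin(phi),np.cos(phi)]); print(round(phi,2),((k-p[:2])*10).round(3), (((np.pi/2-phi)-yaw+np.pi/2)%np.pi-np.pi/2)/(np.pi/2))
E
```

```text
7.6 [0.4797 0.0799 0.037 ] [2.45   1.9664 0.0009] [0.3794 0.4848 0.7313]
yaw 1.3526318641154655
0.25 [ 0.003 -0.01 ] -0.020267132522220267
0.35 [ 0.103 -0.041] -0.08392910975897847
0.45 [ 0.2   -0.082] -0.1475910869957365
0.55 [ 0.292 -0.132] -0.21125306423249457
0.65 [ 0.379 -0.191] -0.2749150414692528
0.75 [ 0.459 -0.259] -0.338577018706011
0.85 [ 0.532 -0.334] -0.402238995942769
0.95 [ 0.597 -0.417] -0.4659009731795271
1.05 [ 0.654 -0.505] -0.5295629504162852
1.15 [ 0.701 -0.598] -0.5932249276530435
1.25 [ 0.739 -0.696] -0.6568869048898015
1.35 [ 0.768 -0.797] -0.7205488821265595
1.45 [ 0.785 -0.901] -0.7842108593633177
1.55 [ 0.793 -1.005] -0.847872836600076
1.65 [ 0.79 -1.11] -0.911534813836834
```

Emit:
apply_moves(
  moves=[
    [0.1, -0.04, 0, 0, 0, -0.084],
    [0.2, -0.08, 0, 0, 0, -0.148],
    [0.29, -0.13, 0, 0, 0, -0.211],
    [0.38, -0.19, 0, 0, 0, -0.275],
    [0.46, -0.26, 0, 0, 0, -0.339],
  ],
)

```text
time_s: 8.02
tool_pos: [0.5271, 0.054, 0.0386]
tool_rot: [2.883, 1.246, 0.005]
contact_force: [-1.5, 0.4, -0.8]
gripper_width: 0.342
grip_force: 0.4
```

Emit:
apply_moves(
  moves=[
    [0.07, -0.08, 0, 0, 0, -0.064],
    [0.14, -0.16, 0, 0, 0, -0.127],
    [0.2, -0.25, 0, 0, 0, -0.191],
    [0.24, -0.34, 0, 0, 0, -0.255],
    [0.28, -0.44, 0, 0, 0, -0.318],
  ],
)

```text
time_s: 8.43
tool_pos: [0.555, 0.01, 0.0388]
tool_rot: [-3.102, -0.495, -0.006]
contact_force: [-0.9, 1.2, 0.4]
gripper_width: 0.342
grip_force: 0.4
```

```bash
python3 - <<'E'
from h import *
np.set_printoptions(precision=4,suppress=True)
s=arm.sense();p=s["tool_pos"];r=s["tool_rot"];print(s["time_s"],p,r,s["contact_force"])
c=cap("wrist")
for a,b,k in blobs(mask(c,"red"),60,9000): print(a,np.round(b[0],1),plane(c,b[0],.05)[0])
P=np.array([.454,-.0228]);d=p[:2]-P;print(np.hypot(*d),np.arctan2(*d))
E
```

```text
8.4333 [0.555  0.01   0.0388] [-3.102  -0.495  -0.0063] [-0.8907  1.1705  0.4459]
219.5 [237.5 261.5] [0.5505 0.0156 0.05  ]
0.10622297162206136 1.2564875738414307
```

Emit:
apply_moves(
  moves=[
    [0.03, -0.1, 0, 0, 0, -0.064],
    [0.05, -0.2, 0, 0, 0, -0.127],
    [0.05, -0.31, 0, 0, 0, -0.191],
    [0.05, -0.36, 0, 0, 0, -0.213],
    [0.05, -0.39, 0, 0, 0, -0.213],
  ],
)

```text
time_s: 8.9
tool_pos: [0.5591, -0.0298, 0.0375]
tool_rot: [3.141, -0.02, 0.004]
contact_force: [0.6, -0.2, 1.0]
gripper_width: 0.345
grip_force: 0.3
```

Emit:
apply_moves(
  moves=[
    [0, 0, 0, 0, 0, 0],
    [0, 0, 0, 0, 0, 0],
    [0, 0, 0, 0, 0, 0],
  ],
)

```text
time_s: 9.15
tool_pos: [0.558, -0.0285, 0.0359]
tool_rot: [-3.141, 0.016, -0.0]
contact_force: [-0.1, 0.2, 0.1]
gripper_width: 0.345
grip_force: 0.0
```

The load has gone off the fingers, so the brace has snapped over. I lift and look.

Emit:
apply_moves(
  moves=[
    [0, 0, 0.2, 0, 0, 0],
    [0, 0, 0.6, 0, 0, 0],
    [0, 0, 1, 0, 0, 0],
    [0, 0, 1, 0, 0, 0],
  ],
)

```text
time_s: 9.48
tool_pos: [0.5618, -0.0284, 0.1435]
tool_rot: [3.141, -0.016, 0.017]
contact_force: [2.0, 0.7, 1.7]
gripper_width: 0.344
grip_force: 0.0
```

Emit:
apply_moves(
  moves=[
    [-0.2, 0, 0.3, 0, 0, 0],
    [-0.4, 0, 0.7, 0, 0, 0],
    [-0.6, 0, 1, 0, 0, 0],
    [-0.6, 0, 1, 0, 0, 0],
    [-0.6, 0, 1, 0, 0, 0],
  ],
  hand=72,
)

```text
time_s: 9.9
tool_pos: [0.4984, -0.0288, 0.2379]
tool_rot: [3.141, -0.017, 0.007]
contact_force: [0.3, -0.4, -0.5]
gripper_width: 0.634
grip_force: 0.0
```

```bash
python3 - <<'E'
from h import *
np.set_printoptions(precision=4,suppress=True)
s=arm.sense();print(s["time_s"],s["tool_pos"],s["tool_rot"],s["joint_positions"])
c=cap("wrist");t=cap("top");cv2.imwrite("pics/w4.png",c["img"])
ym=[(r[0]) for a,r,k in blobs(mask(c,"yellow"),300)]
print("yel",plane(c,ym,.012)[:,:2].tolist())
for a,r,k in blobs(mask(c,"red"),60): print("red",r[0],plane(c,r[0],.05)[0])
for a,r,k in blobs(mask(t,"grey"),60,400):
    if 170<r[0][1]<260: print("top",a,np.round(r[0],1),np.round(r[1]),r[2],plane(t,r[0],.045)[0])
E
```

```text
9.9 [ 0.4984 -0.0288  0.2379] [ 3.1407 -0.0172  0.0071] [ 0.2206  0.0617 -0.2645  1.7666  0.0177  1.3109 -1.6297]
yel [[0.6205248191159389, -0.17294503264888184], [0.6224395093852382, -0.07784833099823882], [0.6244336579264967, 0.0183413299957653], [0.6266531399591365, 0.1131559638884971]]
red (245.0, 123.5) [ 0.558  -0.0241  0.05  ]
top 163.0 [356.4 223.3] [14. 14.] 75.96376037597656 [ 0.4559 -0.3567  0.045 ]
top 165.0 [184.7 223.7] [13. 14.] 14.03624439239502 [0.4716 0.3463 0.045 ]
top 162.5 [184.7 188. ] [14. 14.] 9.462321281433105 [0.6178 0.3451 0.045 ]
```

View pics/w4.png

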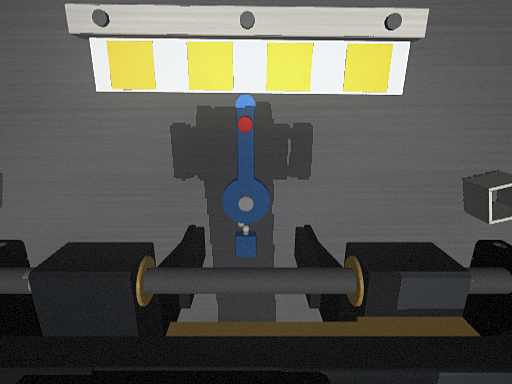

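The brace is seated, pointing straight at the bar, with the knob at (245,124). Next I fetch the right-hand stub, starting with a look from two heights.

Emit:
apply_moves(
  moves=[
    [-0.3, -1, 0, 0, 0, 0],
    [-0.3, -1, 0, 0, 0, 0],
    [-0.3, -1, 0, 0, 0, 0],
  ],
)

```text
time_s: 10.25
tool_pos: [0.4661, -0.1333, 0.2338]
tool_rot: [3.141, -0.024, -0.005]
contact_force: [-0.3, -0.5, -0.2]
gripper_width: 0.818
grip_force: 0.0
```

Emit:
apply_moves(
  moves=[
    [-0.3, -1, 0, 0, 0, 0],
    [-0.3, -1, 0, 0, 0, 0],
    [-0.3, -1, 0, 0, 0, 0],
  ],
)

```text
time_s: 10.5
tool_pos: [0.4355, -0.2337, 0.2338]
tool_rot: [3.141, -0.025, -0.005]
contact_force: [-0.7, 0.3, 0.1]
gripper_width: 0.829
grip_force: 0.0
```

Emit:
apply_moves(
  moves=[
    [-0.28, -1, 0, 0, 0, 0],
    [-0.28, -1, 0, 0, 0, 0],
    [-0.28, -1, 0, 0, 0, 0],
    [-0.28, -1, 0, 0, 0, 0],
  ],
)

```text
time_s: 10.83
tool_pos: [0.407, -0.3341, 0.2334]
tool_rot: [3.141, -0.03, -0.006]
contact_force: [-0.5, 0.4, -0.1]
gripper_width: 0.826
grip_force: 0.0
```

Emit:
apply_moves(
  moves=[
    [0, -0.26, 0, 0, 0, 0],
    [0, -0.26, 0, 0, 0, 0],
    [0, -0.26, 0, 0, 0, 0],
    [0, -0.26, 0, 0, 0, 0],
  ],
)

```text
time_s: 11.17
tool_pos: [0.4102, -0.3541, 0.2343]
tool_rot: [-3.14, 0.018, 0.003]
contact_force: [0.4, 0.2, -0.1]
gripper_width: 0.828
grip_force: 0.0
```

```bash
cat >> h.py <<'E'
def stub(c,save=None):
    h,s,v=cv2.split(hsv(c)); m=(s<70)&(v>165); m[265:]=0
    if save: cv2.imwrite(save,c["img"])
    out=[]
    for a,r,k in blobs(m,200,9000):
        if .8<r[1][0]/r[1][1]<1.25:
            b=cv2.boxPoints(r); w=plane(c,b,.045); e=w[1]-w[0]
            yaw=np.arctan2(e[1],e[0]); yaw=(yaw+np.pi/4)%(np.pi/2)-np.pi/4
            out.append((b,w.mean(0),yaw,np.linalg.norm(e),np.linalg.norm(w[2]-w[1])))
    return out
def where():
    s=arm.sense(); r=s["tool_rot"]; y=2*np.arctan2(r[1],r[0]); y=(y+np.pi/2)%np.pi-np.pi/2
    print("t",s["time_s"],"pos",s["tool_pos"].round(4),"yaw",round(y,4),"q7",s["joint_positions"][6].round(3),"F",s["contact_force"].round(1),"w",round(s["gripper_width"]*87,1))
    return s["tool_pos"],y
def bar(c):
    Y=sorted([plane(c,r[0],.012)[0] for a,r,k in blobs(mask(c,"yellow"),300)],key=lambda p:p[1]); print("yel",np.round([p[:2] for p in Y],4).tolist())
E
python3 - <<'E'
from h import *
where();c=cap("wrist")
for o in stub(c,"pics/w5.png"): print([x.round(4) if hasattr(x,'round') else x for x in o])
E
```

```text
t 11.1667 pos [ 0.4102 -0.3541  0.2343] yaw -0.0113 q7 -0.947 F [ 0.4  0.2 -0.1] w 72.0
[array([[225.1308, 117.1461],
       [266.9308, 105.7461],
       [278.4692, 148.0538],
       [236.6692, 159.4538]], dtype=float32), array([ 0.4576, -0.3567,  0.045 ]), np.float64(0.245), np.float64(0.0493), np.float64(0.0501)]
```

View pics/w5.png

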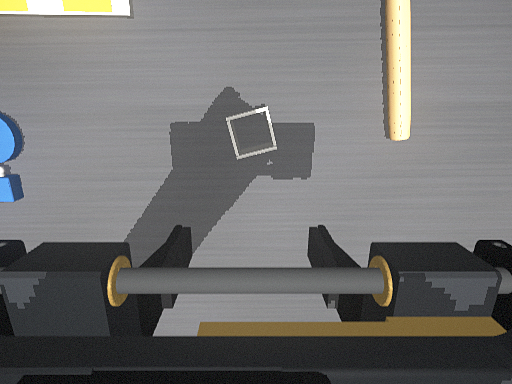

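The stub rim is a clean square centred at about (252,133), turned 0.245 rad. The hammer handle is well clear, on the right at columns 385–410.

Emit:
apply_moves(
  moves=[
    [0.2, -0.02, 0, 0, 0, 0.08],
    [0.4, -0.03, 0, 0, 0, 0.163],
    [0.47, -0.03, -0.2, 0, 0, 0.163],
    [0.47, -0.03, -0.6, 0, 0, 0.163],
    [0.47, -0.03, -0.8, 0, 0, 0.163],
  ],
  hand=80,
)

```text
time_s: 11.63
tool_pos: [0.457, -0.356, 0.152]
tool_rot: [-3.116, -0.386, 0.003]
contact_force: [0.6, 0.3, -0.9]
gripper_width: 0.918
grip_force: 0.0
```

Emit:
apply_moves(
  moves=[
    [0, 0, 0, 0, 0, 0],
    [0, 0, 0, 0, 0, 0],
  ],
)

```text
time_s: 11.8
tool_pos: [0.4569, -0.3571, 0.1552]
tool_rot: [-3.117, -0.383, 0.002]
contact_force: [-0.0, -0.1, 1.5]
gripper_width: 0.921
grip_force: 0.0
```

```bash
python3 - <<'E'
from h import *
where();c=cap("wrist");t=cap("top")
for o in stub(c): print([x.round(4) if hasattr(x,'round') else x for x in o]); print("tri with top",tri(c,o[0].mean(0),t,(356.4,223.8)))
E
```

```text
t 11.8 pos [ 0.4569 -0.3571  0.1552] yaw 0.2447 q7 -0.737 F [-0.  -0.1  1.5] w 80.2
[array([[223., 167.],
       [275., 167.],
       [275., 216.],
       [223., 216.]], dtype=float32), array([ 0.4568, -0.3563,  0.045 ]), np.float64(0.2447), np.float64(0.0483), np.float64(0.049)]
tri with top (array([ 0.45414023, -0.35763129,  0.03524485]), np.float64(0.00167741631301459))
```

Centred to within 1 mm. I descend, grip and lift.

Emit:
apply_moves(
  moves=[
    [0, 0, -0.3, 0, 0, 0],
    [0, 0, -0.6, 0, 0, 0],
    [0, 0, -0.9, 0, 0, 0],
    [0, 0, -1, 0, 0, 0],
  ],
)

```text
time_s: 12.23
tool_pos: [0.4562, -0.3574, 0.0536]
tool_rot: [-3.117, -0.382, 0.002]
contact_force: [-0.3, 0.4, -0.3]
gripper_width: 0.916
grip_force: 0.0
```

Emit:
apply_moves(
  moves=[
    [0, 0, -0.2, 0, 0, 0],
    [0, 0, -0.32, 0, 0, 0],
    [0, 0, -0.32, 0, 0, 0],
    [0, 0, -0.32, 0, 0, 0],
  ],
)

```text
time_s: 12.57
tool_pos: [0.4574, -0.3585, 0.0247]
tool_rot: [3.118, 0.381, 0.001]
contact_force: [0.1, 0.3, 0.4]
gripper_width: 0.919
grip_force: 0.0
```

Emit:
apply_moves(
  moves=[
    [0, 0, 0, 0, 0, 0],
    [0, 0, 0, 0, 0, 0],
    [0, 0, 0, 0, 0, 0],
    [0, 0, 0, 0, 0, 0],
    [0, 0, 0, 0, 0, 0],
  ],
  hand=40,
  force=20,
)

```text
time_s: 12.98
tool_pos: [0.4572, -0.3584, 0.024]
tool_rot: [3.118, 0.382, 0.001]
contact_force: [1.1, 0.3, 0.2]
gripper_width: 0.627
grip_force: 0.0
```

Emit:
apply_moves(
  moves=[
    [0, 0, 0.1, 0, 0, 0],
    [0, 0, 0.4, 0, 0, 0],
    [0, 0, 0.8, 0, 0, 0],
    [0, 0, 1, 0, 0, 0],
  ],
)

```text
time_s: 13.32
tool_pos: [0.4578, -0.3589, 0.1281]
tool_rot: [3.116, 0.381, 0.004]
contact_force: [1.0, -2.1, -1.2]
gripper_width: 0.575
grip_force: 20.0
```

```bash
python3 - <<'E'
from h import *
where();c=cap("wrist");cv2.imwrite("pics/w6.png",c["img"]); bar(c)
E
```

```text
t 13.3167 pos [ 0.4578 -0.3589  0.1281] yaw 0.2434 q7 -0.736 F [ 1.  -2.1 -1.2] w 50.0
yel []
```

```bash
cat >> h.py <<'E'
def held(c,p):
    # rim of the held stub: size -> height of rim
    h,s,v=cv2.split(hsv(c)); m=(s<70)&(v>140); m[300:]=0; m[:, :150]=0; m[:,350:]=0
    for a,r,k in blobs(m,300,20000): print("held",a,np.round(r[0],1),np.round(r[1],1),round(r[2],1),[plane(c,r[0],p[2]+d)[0].round(4).tolist() for d in (.023,)])
E
python3 - <<'E'
from h import *
p,y=where();c=cap("wrist");held(c,p)
for d in(.013,.023,.033): print(d,proj(c,[p[0]+.025,p[1],p[2]+d]),[proj(c,[p[0]+.025*a,p[1]+.025*b,p[2]+d]).round(1).tolist() for a,b in((1,0),(-1,0))])
cv2.imwrite("pics/w7.png",c["img"][100:330,130:380])
E
```

```text
t 13.3667 pos [ 0.4593 -0.3599  0.1312] yaw 0.2433 q7 -0.736 F [ 2.4 -1.9  1.4] w 49.7
held 489.5 [249.5 296.5] [  5. 101.] 90.0 [[0.443, -0.3638, 0.1542]]
0.013 [261.06117649 217.91211722] [[261.1, 217.9], [239.2, 296.6]]
0.023 [261.94279091 225.54575485] [[261.9, 225.5], [238.6, 308.4]]
0.033 [262.95058355 234.27193237] [[263.0, 234.3], [238.0, 321.6]]
```

View pics/w7.png

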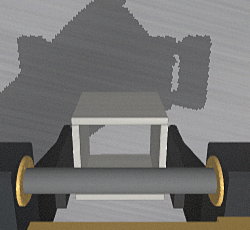

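The stub is held square. The rim line at row ~217 says it sits about 9 mm lower in the jaws than planned, because the lift began while the fingers were still closing. I carry it to square 1.

Emit:
apply_moves(
  moves=[
    [0.3, 0.3, 0, 0, 0, -0.06],
    [0.6, 0.6, 0, 0, 0, -0.12],
    [0.8, 0.9, 0, 0, 0, -0.168],
    [0.8, 1, 0, 0, 0, -0.168],
    [0.8, 1, 0, 0, 0, -0.168],
  ],
)

```text
time_s: 13.83
tool_pos: [0.5382, -0.2529, 0.1224]
tool_rot: [-3.139, 0.021, 0.002]
contact_force: [-0.3, -0.3, -2.8]
gripper_width: 0.574
grip_force: 20.0
```

Emit:
apply_moves(
  moves=[
    [0.3, 0.3, 0, 0, 0, 0],
    [0.6, 0.6, 0, 0, 0, 0],
    [0.82, 0.86, 0, 0, 0, 0],
    [0.82, 0.86, 0, 0, 0, 0],
    [0.82, 0.86, 0, 0, 0, 0],
  ],
)

```text
time_s: 14.25
tool_pos: [0.6193, -0.1697, 0.1223]
tool_rot: [-3.14, 0.025, 0.003]
contact_force: [-0.9, -0.5, -3.1]
gripper_width: 0.573
grip_force: 20.0
```

```bash
python3 - <<'E'
from h import *
p,y=where();c=cap("wrist");held(c,p);t=cap("top")
Y=sorted([plane(t,r[0],.012)[0] for a,r,k in blobs(mask(t,"yellow"),30,200)],key=lambda p:p[1]);print(np.round(Y,3).tolist())
E
```

```text
t 14.25 pos [ 0.6193 -0.1697  0.1223] yaw -0.0159 q7 -1.405 F [-0.9 -0.5 -3.1] w 49.8
held 906.0 [252.5 194. ] [ 58. 101.] 90.0 [[0.6601, -0.1717, 0.1453]]
held 1805.0 [187. 192.] [56. 74.] 90.0 [[0.6616, -0.1406, 0.1453]]
held 5177.0 [233.4 146.6] [167.1  32.4] 0.4 [[0.6827, -0.1634, 0.1453]]
held 801.0 [174.   10.5] [21. 48.] 90.0 [[0.7371, -0.1416, 0.1453]]
[[0.178, -0.72, 0.012], [0.62, -0.065, 0.012], [0.622, 0.021, 0.012], [0.624, 0.113, 0.012]]
```

Emit:
apply_moves(
  moves=[
    [0.01, -0.03, -0.2, 0, 0, 0],
    [0.01, -0.03, -0.4, 0, 0, 0],
    [0.01, -0.03, -0.6, 0, 0, 0],
    [0.01, -0.03, -0.65, 0, 0, 0],
    [0.01, -0.03, -0.65, 0, 0, 0],
  ],
)

```text
time_s: 14.77
tool_pos: [0.6179, -0.1765, 0.0568]
tool_rot: [-3.141, 0.035, 0.006]
contact_force: [0.3, 0.2, -3.1]
gripper_width: 0.576
grip_force: 20.0
```

Emit:
apply_moves(
  moves=[
    [0, 0, -0.02, 0, 0, 0],
    [0, 0, -0.04, 0, 0, 0],
    [0, 0, -0.06, 0, 0, 0],
    [0, 0, -0.06, 0, 0, 0],
  ],
)

```text
time_s: 15.1
tool_pos: [0.6202, -0.1753, 0.053]
tool_rot: [3.141, -0.032, 0.001]
contact_force: [0.3, -0.1, -2.0]
gripper_width: 0.573
grip_force: 20.0
```

```bash
python3 - <<'E'
from h import *
p,y=where()
E
```

```text
t 15.1 pos [ 0.6202 -0.1753  0.053 ] yaw -0.0203 q7 -1.404 F [ 0.3 -0.1 -2. ] w 49.8
```

Emit:
apply_moves(
  moves=[
    [0, 0.02, -0.02, 0, 0, 0],
    [0, 0.02, -0.04, 0, 0, 0],
    [0, 0.02, -0.06, 0, 0, 0],
    [0, 0.02, -0.06, 0, 0, 0],
  ],
)

```text
time_s: 15.43
tool_pos: [0.6197, -0.173, 0.0461]
tool_rot: [-3.141, 0.032, 0.001]
contact_force: [0.3, 0.2, -1.9]
gripper_width: 0.572
grip_force: 20.0
```

Emit:
apply_moves(
  moves=[
    [0, 0, -0.01, 0, 0, 0],
    [0, 0, -0.02, 0, 0, 0],
    [0, 0, -0.03, 0, 0, 0],
    [0, 0, -0.03, 0, 0, 0],
  ],
)

```text
time_s: 15.77
tool_pos: [0.6198, -0.1733, 0.0433]
tool_rot: [3.141, -0.032, -0.0]
contact_force: [0.3, 0.0, -3.3]
gripper_width: 0.572
grip_force: 20.0
```

Emit:
apply_moves(
  moves=[
    [0, 0, -0.01, 0, 0, 0],
    [0, 0, -0.02, 0, 0, 0],
    [0, 0, -0.02, 0, 0, 0],
  ],
)

```text
time_s: 16.02
tool_pos: [0.6198, -0.1732, 0.0413]
tool_rot: [3.141, -0.032, -0.0]
contact_force: [-0.5, -0.4, -2.5]
gripper_width: 0.57
grip_force: 20.0
```

Emit:
apply_moves(
  moves=[
    [0, 0, -0.01, 0, 0, 0],
    [0, 0, -0.02, 0, 0, 0],
    [0, 0, -0.02, 0, 0, 0],
  ],
)

```text
time_s: 16.27
tool_pos: [0.6201, -0.1732, 0.0406]
tool_rot: [3.141, -0.032, 0.001]
contact_force: [-3.4, 1.4, 5.9]
gripper_width: 0.574
grip_force: 20.0
```

Emit:
apply_moves(
  moves=[
    [0, 0, -0.01, 0, 0, 0],
    [0, 0, -0.02, 0, 0, 0],
    [0, 0, -0.02, 0, 0, 0],
  ],
)

```text
time_s: 16.52
tool_pos: [0.6203, -0.1732, 0.0404]
tool_rot: [3.141, -0.032, 0.002]
contact_force: [-11.6, 3.3, 21.9]
gripper_width: 0.569
grip_force: 20.0
```

Contact was at TCP z 0.0406. I ease back up, release and retreat.

Emit:
apply_moves(
  moves=[
    [0, 0, 0.02, 0, 0, 0],
    [0, 0, 0.03, 0, 0, 0],
  ],
)

```text
time_s: 16.68
tool_pos: [0.6202, -0.1732, 0.0411]
tool_rot: [3.141, -0.032, 0.001]
contact_force: [0.9, -1.0, -3.3]
gripper_width: 0.573
grip_force: 20.0
```

Emit:
apply_moves(
  moves=[
    [0, 0, 0, 0, 0, 0],
    [0, 0, 0, 0, 0, 0],
    [0, 0, 0, 0, 0, 0],
    [0, 0, 0, 0, 0, 0],
    [0, 0, 0, 0, 0, 0],
  ],
  hand=72,
)

```text
time_s: 17.1
tool_pos: [0.62, -0.1732, 0.0405]
tool_rot: [3.141, -0.032, -0.0]
contact_force: [0.5, 0.0, 0.7]
gripper_width: 0.806
grip_force: 0.0
```

Emit:
apply_moves(
  moves=[
    [0, 0, 0.2, 0, 0, 0],
    [0, 0, 0.5, 0, 0, 0],
    [0, 0, 0.9, 0, 0, 0],
    [0, 0, 1, 0, 0, 0],
    [0, 0, 1, 0, 0, 0],
  ],
)

```text
time_s: 17.52
tool_pos: [0.6223, -0.1738, 0.1452]
tool_rot: [3.14, -0.032, 0.011]
contact_force: [0.3, 0.4, -0.5]
gripper_width: 0.827
grip_force: 0.0
```

Emit:
apply_moves(
  moves=[
    [-0.3, 0.4, 0.3, 0, 0, 0],
    [-0.6, 0.8, 0.6, 0, 0, 0],
    [-0.8, 1, 0.9, 0, 0, 0],
    [-1, 1, 0.9, 0, 0, 0],
    [-1, 1, 0.9, 0, 0, 0],
  ],
)

```text
time_s: 17.93
tool_pos: [0.5181, -0.0696, 0.2342]
tool_rot: [-3.141, 0.025, -0.006]
contact_force: [1.7, 0.4, 0.3]
gripper_width: 0.828
grip_force: 0.0
```

Emit:
apply_moves(
  moves=[
    [-0.2, 0.4, 0, 0, 0, 0],
    [-0.2, 0.5, 0, 0, 0, 0],
    [-0.2, 0.5, 0, 0, 0, 0],
  ],
)

```text
time_s: 18.18
tool_pos: [0.4992, -0.0197, 0.2303]
tool_rot: [-3.141, 0.024, -0.0]
contact_force: [0.6, -0.4, -0.4]
gripper_width: 0.828
grip_force: 0.0
```

```bash
python3 - <<'E'
from h import *
where();c=cap("wrist");t=cap("top");bar(c)
for o in stub(c,"pics/w8.png"): print("stub",[x.round(4) if hasattr(x,'round') else x for x in o[1:]])
for a,r,k in blobs(mask(c,"red"),60): print("red",plane(c,r[0],.05)[0])
for a,r,k in blobs(mask(t,"grey"),60,400):
    if 170<r[0][1]<260: print("top",a,np.round(r[0],1),np.round(r[1]),r[2],plane(t,r[0],.045)[0])
E
```

```text
t 18.1833 pos [ 0.4992 -0.0197  0.2303] yaw -0.0156 q7 -1.646 F [ 0.6 -0.4 -0.4] w 72.0
yel [[0.6234, -0.1818], [0.6224, -0.0779], [0.6245, 0.0185], [0.6266, 0.1137]]
red [ 0.55782829 -0.02406841  0.05      ]
top 166.0 [184.4 223.9] [14. 15.] 14.03624439239502 [0.47090189 0.34747286 0.045     ]
top 161.5 [184.9 188.1] [13. 14.] 9.462322235107422 [0.61761356 0.34409703 0.045     ]
```

View pics/w8.png

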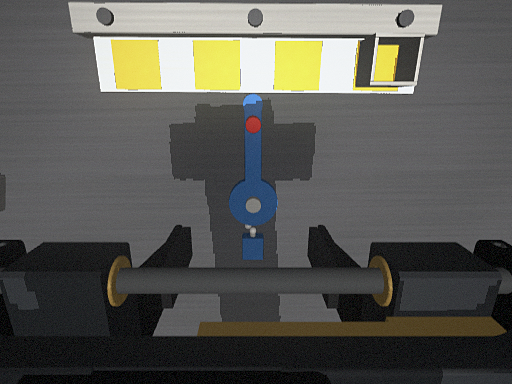

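Stub 1 stands on the right-hand square and its rim corners run from (375,36) to (421,87). The brace is still seated. Now the left stubs.

Emit:
apply_moves(
  moves=[
    [0, 0.4, 0, 0, 0, 0],
    [0, 0.8, 0, 0, 0, 0],
    [0, 1, 0, 0, 0, 0],
    [0, 1, 0, 0, 0, 0],
  ],
)

```text
time_s: 18.62
tool_pos: [0.4999, 0.0809, 0.23]
tool_rot: [-3.14, 0.024, 0.001]
contact_force: [0.1, -0.1, -0.0]
gripper_width: 0.828
grip_force: 0.0
```

Emit:
apply_moves(
  moves=[
    [0, 0.4, 0, 0, 0, 0],
    [0, 0.8, 0, 0, 0, 0],
    [0, 1, 0, 0, 0, 0],
    [0, 1, 0, 0, 0, 0],
  ],
)

```text
time_s: 18.95
tool_pos: [0.4997, 0.1806, 0.2298]
tool_rot: [-3.14, 0.025, 0.002]
contact_force: [-0.6, 0.3, -0.0]
gripper_width: 0.829
grip_force: 0.0
```

Emit:
apply_moves(
  moves=[
    [-0.2, 0.4, 0, 0, 0, 0],
    [-0.2, 0.8, 0, 0, 0, 0],
    [-0.2, 1, 0, 0, 0, 0],
    [-0.2, 1, 0, 0, 0, 0],
  ],
)

```text
time_s: 19.28
tool_pos: [0.4794, 0.2803, 0.2298]
tool_rot: [-3.14, 0.025, 0.002]
contact_force: [-0.4, -1.0, -0.1]
gripper_width: 0.826
grip_force: 0.0
```

Emit:
apply_moves(
  moves=[
    [0, 0.3, 0, 0, 0, 0],
    [0, 0.55, 0, 0, 0, 0],
    [0, 0.55, 0, 0, 0, 0],
    [0, 0.55, 0, 0, 0, 0],
  ],
)

```text
time_s: 19.62
tool_pos: [0.4809, 0.3309, 0.2296]
tool_rot: [3.14, -0.033, -0.002]
contact_force: [-0.4, -1.3, -0.2]
gripper_width: 0.83
grip_force: 0.0
```

```bash
python3 - <<'E'
from h import *
where();c=cap("wrist")
for o in stub(c,"pics/w9.png"): print("stub",[x.round(4) if hasattr(x,'round') else x for x in o])
E
```

```text
t 19.6167 pos [0.4809 0.3309 0.2296] yaw -0.0208 q7 -2.355 F [-0.4 -1.3 -0.2] w 72.2
stub [array([[208.2564,  68.5195],
       [215.9986,  16.2591],
       [263.5114,  23.298 ],
       [255.7691,  75.5584]], dtype=float32), array([0.6193, 0.3425, 0.045 ]), np.float64(-0.2212), np.float64(0.0507), np.float64(0.0494)]
```

The near stub falls outside the usable view, and the last joint is close to its limit (-2.36). A half turn of the tool gives the same grasp with plenty of range.

Emit:
apply_moves(
  moves=[
    [0.1, 0, 0, 0, 0, 0.078],
    [0.2, 0, 0, 0, 0, 0.156],
    [0.3, 0.1, 0, 0, 0, 0.234],
    [0.4, 0.15, 0, 0, 0, 0.312],
    [0.4, 0.15, 0, 0, 0, 0.39],
  ],
)

```text
time_s: 20.08
tool_pos: [0.5227, 0.3445, 0.2298]
tool_rot: [3.003, 0.92, -0.0]
contact_force: [-0.1, -0.4, 0.5]
gripper_width: 0.833
grip_force: 0.0
```

Emit:
apply_moves(
  moves=[
    [0, 0, 0, 0, 0, 0.078],
    [0, 0, 0, 0, 0, 0.156],
    [0, 0, 0, 0, 0, 0.234],
    [0, 0, 0, 0, 0, 0.312],
    [0, 0, 0, 0, 0, 0.39],
  ],
)

```text
time_s: 20.5
tool_pos: [0.5214, 0.344, 0.2302]
tool_rot: [2.585, 1.783, -0.001]
contact_force: [0.0, -0.5, 1.1]
gripper_width: 0.829
grip_force: 0.0
```

Emit:
apply_moves(
  moves=[
    [0, 0, 0, 0, 0, 0.078],
    [0, 0, 0, 0, 0, 0.156],
    [0, 0, 0, 0, 0, 0.234],
    [0, 0, 0, 0, 0, 0.312],
    [0, 0, 0, 0, 0, 0.39],
  ],
)

```text
time_s: 20.92
tool_pos: [0.5214, 0.3439, 0.2302]
tool_rot: [1.927, 2.479, -0.002]
contact_force: [0.7, 0.1, 0.4]
gripper_width: 0.821
grip_force: 0.0
```

Emit:
apply_moves(
  moves=[
    [0, 0, 0, 0, 0, 0.078],
    [0, 0, 0, 0, 0, 0.156],
    [0, 0, 0, 0, 0, 0.234],
    [0, 0, 0, 0, 0, 0.312],
    [0, 0, 0, 0, 0, 0.39],
  ],
)

```text
time_s: 21.33
tool_pos: [0.5214, 0.3439, 0.2301]
tool_rot: [1.09, 2.945, -0.002]
contact_force: [-0.4, -0.2, 0.0]
gripper_width: 0.827
grip_force: 0.0
```

Emit:
apply_moves(
  moves=[
    [0, 0, 0, 0, 0, 0.078],
    [0, 0, 0, 0, 0, 0.156],
    [0, 0, 0, 0, 0, 0.234],
    [0, 0, 0, 0, 0, 0.3],
    [0, 0, 0, 0, 0, 0.3],
  ],
)

```text
time_s: 21.75
tool_pos: [0.5214, 0.3441, 0.23]
tool_rot: [0.374, 3.119, -0.003]
contact_force: [0.7, 0.8, 0.4]
gripper_width: 0.83
grip_force: 0.0
```

```bash
python3 - <<'E'
from h import *
where();c=cap("wrist")
for o in stub(c,"pics/w10.png"): print("stub",[x.round(4) if hasattr(x,'round') else x for x in o])
E
```

```text
t 21.75 pos [0.5214 0.3441 0.23  ] yaw -0.2386 q7 0.444 F [0.7 0.8 0.4] w 72.2
stub [array([[245.4071, 228.032 ],
       [284.024 , 225.9446],
       [285.8973, 260.6001],
       [247.2804, 262.6875]], dtype=float32), array([0.6197, 0.3419, 0.045 ]), np.float64(-0.1804), np.float64(0.0492), np.float64(0.05)]
stub [array([[216.1132, 153.3962],
       [218.0453, 108.9585],
       [262.0924, 110.8736],
       [260.1604, 155.3113]], dtype=float32), array([0.4727, 0.3439, 0.045 ]), np.float64(-0.3166), np.float64(0.0504), np.float64(0.0496)]
```

View pics/w10.png

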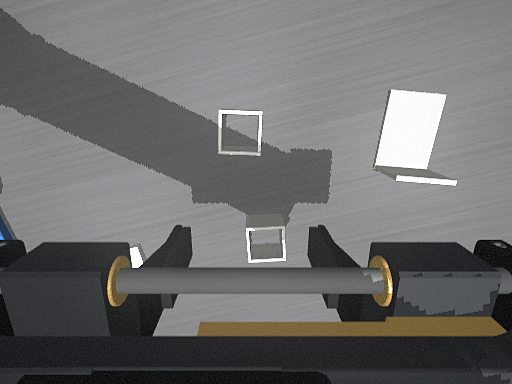

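Both left stubs are in view: the near one centred at (240,132), the far one at (266,245). The gusset stays clear on the right. I move above the near stub.

Emit:
apply_moves(
  moves=[
    [-0.2, 0, 0, 0, 0, -0.03],
    [-0.4, 0, -0.1, 0, 0, -0.03],
    [-0.49, 0, -0.4, 0, 0, -0.03],
    [-0.49, 0, -0.75, 0, 0, -0.03],
    [-0.49, 0, -0.75, 0, 0, -0.03],
  ],
  hand=80,
)

```text
time_s: 22.22
tool_pos: [0.4692, 0.3432, 0.15]
tool_rot: [-0.457, -3.103, 0.01]
contact_force: [0.7, -1.1, -0.6]
gripper_width: 0.915
grip_force: 0.0
```

Emit:
apply_moves(
  moves=[
    [0, 0, 0, 0, 0, 0],
    [0, 0, 0, 0, 0, 0],
  ],
)

```text
time_s: 22.38
tool_pos: [0.4721, 0.3467, 0.1572]
tool_rot: [0.454, 3.108, 0.002]
contact_force: [-0.1, 0.5, 0.5]
gripper_width: 0.92
grip_force: 0.0
```

```bash
python3 - <<'E'
from h import *
where();c=cap("wrist")
for o in stub(c): print("stub",[x.round(4) if hasattr(x,'round') else x for x in o])
E
```

```text
t 22.3833 pos [0.4721 0.3467 0.1572] yaw -0.2902 q7 0.328 F [-0.1  0.5  0.5] w 80.1
stub [array([[220., 167.],
       [272., 167.],
       [272., 216.],
       [220., 216.]], dtype=float32), array([0.473 , 0.3435, 0.045 ]), np.float64(-0.2915), np.float64(0.0487), np.float64(0.0494)]
```

Emit:
apply_moves(
  moves=[
    [0, -0.02, -0.3, 0, 0, 0],
    [0, -0.02, -0.6, 0, 0, 0],
    [0, -0.02, -0.9, 0, 0, 0],
    [0, -0.02, -1, 0, 0, 0],
  ],
  hand=68,
)

```text
time_s: 22.77
tool_pos: [0.4707, 0.3437, 0.0534]
tool_rot: [-0.452, -3.107, 0.003]
contact_force: [-0.2, -1.7, -0.5]
gripper_width: 0.792
grip_force: 0.0
```

Emit:
apply_moves(
  moves=[
    [0, 0, -0.2, 0, 0, 0],
    [0, 0, -0.31, 0, 0, 0],
    [0, 0, -0.31, 0, 0, 0],
    [0, 0, -0.31, 0, 0, 0],
  ],
)

```text
time_s: 23.1
tool_pos: [0.4715, 0.3452, 0.0257]
tool_rot: [0.45, 3.109, 0.001]
contact_force: [0.5, 0.9, 0.7]
gripper_width: 0.778
grip_force: 0.0
```

Emit:
apply_moves(
  moves=[
    [0, 0, 0, 0, 0, 0],
    [0, 0, 0, 0, 0, 0],
    [0, 0, 0, 0, 0, 0],
    [0, 0, 0, 0, 0, 0],
    [0, 0, 0, 0, 0, 0],
  ],
  hand=40,
)

```text
time_s: 23.52
tool_pos: [0.4713, 0.3449, 0.0254]
tool_rot: [0.45, 3.108, 0.001]
contact_force: [-0.6, -1.9, 6.2]
gripper_width: 0.572
grip_force: 20.0
```

Emit:
apply_moves(
  moves=[
    [0, 0, 0, 0, 0, 0],
    [0, 0, 0, 0, 0, 0],
    [0, 0, 0, 0, 0, 0],
  ],
)

```text
time_s: 23.77
tool_pos: [0.4713, 0.3449, 0.0253]
tool_rot: [0.45, 3.108, 0.001]
contact_force: [-0.8, -3.2, 6.3]
gripper_width: 0.576
grip_force: 20.0
```

Emit:
apply_moves(
  moves=[
    [0, 0, 0.1, 0, 0, 0],
    [0, 0, 0.4, 0, 0, 0],
    [0, 0, 0.8, 0, 0, 0],
    [0, 0, 1, 0, 0, 0],
    [0, 0, 1, 0, 0, 0],
  ],
)

```text
time_s: 24.18
tool_pos: [0.4725, 0.3468, 0.1299]
tool_rot: [0.449, 3.104, 0.008]
contact_force: [1.6, 0.4, -2.1]
gripper_width: 0.573
grip_force: 20.0
```

```bash
python3 - <<'E'
from h import *
where();t=cap("top");c=cap("side")
for n,c in(("top",t),("side",c)):
  Y=sorted([plane(c,r[0],.012)[0] for a,r,k in blobs(mask(c,"yellow"),30,250)],key=lambda p:p[1]);print(n,np.round(Y,3)[:,:2].tolist())
E
```

```text
t 24.1833 pos [0.4725 0.3468 0.1299] yaw -0.2871 q7 0.314 F [ 1.6  0.4 -2.1] w 49.8
top [[0.178, -0.72], [0.621, -0.174], [0.62, -0.076], [0.622, 0.021], [0.624, 0.113]]
side [[0.22, -1.049], [0.116, -0.603], [0.628, 0.112]]
```

Emit:
apply_moves(
  moves=[
    [0.15, -0.3, 0, 0, 0, 0.06],
    [0.3, -0.65, 0, 0, 0, 0.12],
    [0.5, -1, 0, 0, 0, 0.171],
    [0.5, -1, 0, 0, 0, 0.171],
    [0.5, -1, 0, 0, 0, 0.171],
  ],
)

```text
time_s: 24.7
tool_pos: [0.5216, 0.241, 0.1224]
tool_rot: [-0.039, -3.138, 0.003]
contact_force: [-0.9, 1.3, -2.6]
gripper_width: 0.57
grip_force: 20.0
```

Emit:
apply_moves(
  moves=[
    [0.15, -0.35, 0, 0, 0, 0],
    [0.3, -0.7, 0, 0, 0, 0],
    [0.5, -1, 0, 0, 0, 0],
    [0.5, -1, 0, 0, 0, 0],
  ],
)

```text
time_s: 25.03
tool_pos: [0.5738, 0.1369, 0.1227]
tool_rot: [-0.044, -3.14, 0.006]
contact_force: [0.3, -1.6, -3.0]
gripper_width: 0.571
grip_force: 20.0
```

Emit:
apply_moves(
  moves=[
    [0.2, -0.35, 0, 0, 0, 0],
    [0.4, -0.7, 0, 0, 0, 0],
    [0.5, -1, 0, 0, 0, 0],
    [0.5, -1, 0, 0, 0, 0],
  ],
)

```text
time_s: 25.37
tool_pos: [0.6224, 0.037, 0.1224]
tool_rot: [-0.044, -3.139, 0.005]
contact_force: [0.3, -1.5, -2.9]
gripper_width: 0.571
grip_force: 20.0
```

Emit:
apply_moves(
  moves=[
    [0.015, -0.15, 0, 0, 0, 0],
    [0.015, -0.265, 0, 0, 0, 0],
    [0.015, -0.265, 0, 0, 0, 0],
    [0.015, -0.265, 0, 0, 0, 0],
    [0.015, -0.265, 0, 0, 0, 0],
  ],
)

```text
time_s: 25.78
tool_pos: [0.622, 0.0198, 0.1244]
tool_rot: [-0.028, -3.141, -0.001]
contact_force: [-0.3, 0.5, -2.7]
gripper_width: 0.574
grip_force: 20.0
```

```bash
python3 - <<'E'
from h import *
where();c=cap("top")
Y=sorted([plane(c,r[0],.012)[0] for a,r,k in blobs(mask(c,"yellow"),30,250)],key=lambda p:p[1]);print(np.round(Y,3)[:,:2].tolist())
E
```

```text
t 25.7833 pos [0.622  0.0198 0.1244] yaw -0.0177 q7 1.187 F [-0.3  0.5 -2.7] w 50.0
[[0.178, -0.72], [0.621, -0.174], [0.619, -0.09]]
```

Emit:
apply_moves(
  moves=[
    [0.01, -0.01, -0.2, 0, 0, 0],
    [0.01, -0.01, -0.4, 0, 0, 0],
    [0.01, -0.01, -0.6, 0, 0, 0],
    [0.01, -0.01, -0.75, 0, 0, 0],
    [0.01, -0.01, -0.8, 0, 0, 0],
  ],
)

```text
time_s: 26.25
tool_pos: [0.622, 0.018, 0.0421]
tool_rot: [-0.028, -3.138, -0.0]
contact_force: [-0.8, 0.1, -1.7]
gripper_width: 0.574
grip_force: 20.0
```

Emit:
apply_moves(
  moves=[
    [0, 0, 0, 0, 0, 0],
    [0, 0, -0.02, 0, 0, 0],
    [0, 0, -0.03, 0, 0, 0],
    [0, 0, -0.03, 0, 0, 0],
  ],
)

```text
time_s: 26.58
tool_pos: [0.624, 0.0174, 0.0424]
tool_rot: [0.029, 3.14, 0.0]
contact_force: [0.5, 0.4, -3.0]
gripper_width: 0.571
grip_force: 20.0
```

Emit:
apply_moves(
  moves=[
    [0, 0, -0.01, 0, 0, 0],
    [0, 0, -0.02, 0, 0, 0],
    [0, 0, -0.02, 0, 0, 0],
  ],
)

```text
time_s: 26.83
tool_pos: [0.6235, 0.0173, 0.0397]
tool_rot: [0.03, 3.141, 0.0]
contact_force: [0.1, -0.3, -3.1]
gripper_width: 0.576
grip_force: 20.0
```

Emit:
apply_moves(
  moves=[
    [0, 0.01, -0.01, 0, 0, 0],
    [0, 0.01, -0.02, 0, 0, 0],
    [0, 0.01, -0.02, 0, 0, 0],
  ],
)

```text
time_s: 27.08
tool_pos: [0.6234, 0.0185, 0.0375]
tool_rot: [-0.029, -3.141, -0.0]
contact_force: [-0.3, -0.4, -2.7]
gripper_width: 0.575
grip_force: 20.0
```

Emit:
apply_moves(
  moves=[
    [0, 0, -0.01, 0, 0, 0],
    [0, 0, -0.01, 0, 0, 0],
  ],
)

```text
time_s: 27.25
tool_pos: [0.6235, 0.0185, 0.0374]
tool_rot: [0.029, 3.141, -0.0]
contact_force: [-3.9, -0.1, 6.6]
gripper_width: 0.576
grip_force: 20.0
```

Emit:
apply_moves(
  moves=[
    [0, 0, 0.01, 0, 0, 0],
    [0, 0, 0.01, 0, 0, 0],
    [0, 0, 0.01, 0, 0, 0],
    [0, 0, 0.01, 0, 0, 0],
    [0, 0, 0.01, 0, 0, 0],
  ],
  hand=72,
)

```text
time_s: 27.67
tool_pos: [0.6235, 0.0183, 0.0375]
tool_rot: [0.03, 3.141, 0.0]
contact_force: [0.7, 0.2, 0.5]
gripper_width: 0.805
grip_force: 0.0
```

Emit:
apply_moves(
  moves=[
    [0, 0, 0.2, 0, 0, 0],
    [0, 0, 0.5, 0, 0, 0],
    [0, 0, 0.9, 0, 0, 0],
    [0, 0, 1, 0, 0, 0],
    [0, 0, 1, 0, 0, 0],
  ],
)

```text
time_s: 28.08
tool_pos: [0.6255, 0.0188, 0.1416]
tool_rot: [0.029, 3.135, 0.0]
contact_force: [-1.0, -0.4, -0.6]
gripper_width: 0.822
grip_force: 0.0
```

Emit:
apply_moves(
  moves=[
    [0, 0.3, 0.1, 0, 0, -0.04],
    [0, 0.65, 0.2, 0, 0, -0.08],
    [0, 1, 0.2, 0, 0, -0.115],
    [0, 1, 0.2, 0, 0, -0.115],
  ],
)

```text
time_s: 28.42
tool_pos: [0.6216, 0.1276, 0.1579]
tool_rot: [-0.303, -3.127, -0.007]
contact_force: [-0.0, 1.5, 0.0]
gripper_width: 0.828
grip_force: 0.0
```

Emit:
apply_moves(
  moves=[
    [0, 0.35, 0, 0, 0, 0],
    [0, 0.7, 0, 0, 0, 0],
    [0, 1, 0, 0, 0, 0],
    [0, 1, 0, 0, 0, 0],
  ],
)

```text
time_s: 28.75
tool_pos: [0.6207, 0.2263, 0.1567]
tool_rot: [-0.298, -3.125, -0.006]
contact_force: [-0.8, 1.9, -0.3]
gripper_width: 0.827
grip_force: 0.0
```

Emit:
apply_moves(
  moves=[
    [0, 0.35, 0, 0, 0, 0],
    [0, 0.7, 0, 0, 0, 0],
    [-0.04, 1, 0, 0, 0, 0],
    [-0.04, 1, 0, 0, 0, 0],
  ],
)

```text
time_s: 29.08
tool_pos: [0.6155, 0.326, 0.1563]
tool_rot: [-0.298, -3.124, -0.005]
contact_force: [-0.9, 1.9, 0.6]
gripper_width: 0.827
grip_force: 0.0
```

Emit:
apply_moves(
  moves=[
    [0, 0.2, 0, 0, 0, 0],
    [0, 0.23, 0, 0, 0, 0],
    [0, 0.23, 0, 0, 0, 0],
    [0, 0.23, 0, 0, 0, 0],
  ],
  hand=80,
)

```text
time_s: 29.42
tool_pos: [0.6195, 0.3405, 0.1569]
tool_rot: [-0.312, -3.125, 0.001]
contact_force: [-0.8, -0.4, -0.1]
gripper_width: 0.912
grip_force: 0.0
```

```bash
python3 - <<'E'
from h import *
where();c=cap("wrist")
for o in stub(c,"pics/w11.png"): print("stub",[x.round(4) if hasattr(x,'round') else x for x in o])
c=cap("top");cv2.imwrite("pics/t11.png",cv2.resize(c["img"][150:260,160:380],None,fx=3.5,fy=3.5,interpolation=cv2.INTER_CUBIC))
E
```

```text
t 29.4167 pos [0.6195 0.3405 0.1569] yaw -0.1993 q7 0.543 F [-0.8 -0.4 -0.1] w 79.3
stub [array([[400.    ,  91.    ],
       [412.4768, -10.734 ],
       [523.4027,   2.8701],
       [510.9259, 104.6041]], dtype=float32), array([0.5341, 0.5386, 0.045 ]), np.float64(-0.1753), np.float64(0.0759), np.float64(0.0907)]
```

View pics/t11.png

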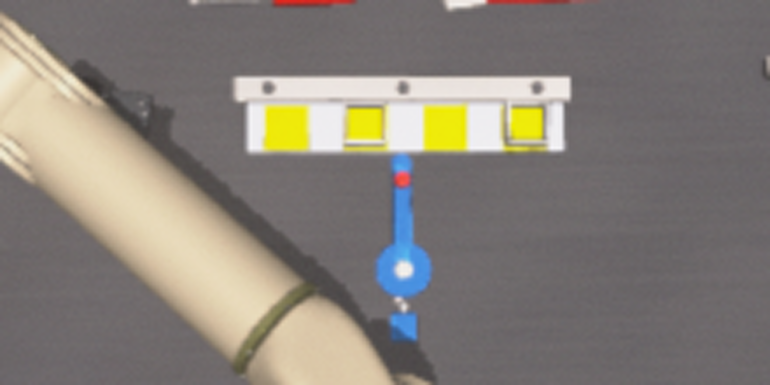

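The top crop shows two stubs on squares 3 and 1; the right one looks slightly off, so I'll check it later. The far stub wasn't picked up in the wrist view, so I'll look.

View pics/w11.png

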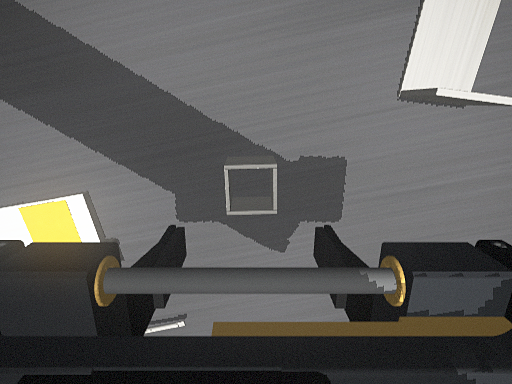

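The far stub's rim is at (225–277, 165–214), dimmed by the gripper's shadow and already aligned with the jaws.

```bash
sed -i 's/m=(s<70)&(v>165); m\[265:\]=0/m=(s<70)\&(v>thr); m[265:]=0/; s/def stub(c,save=None):/def stub(c,save=None,thr=165):/' h.py; python3 - <<'E'
from h import *
where();c=cap("wrist")
print(plane(c,[(251,189.5)],.045))
for th in(135,148):
  for o in stub(c,thr=th): print("stub",th,[x.round(4) if hasattr(x,'round') else x for x in o[1:]])
E
```

```text
t 29.5167 pos [0.62   0.3398 0.1573] yaw -0.2008 q7 0.542 F [0.3 0.7 0.1] w 79.8
[[0.61946213 0.34163328 0.045     ]]
stub 135 [array([0.619 , 0.3419, 0.045 ]), np.float64(-0.1741), np.float64(0.0485), np.float64(0.0494)]
stub 135 [array([0.5345, 0.5385, 0.045 ]), np.float64(-0.176), np.float64(0.0751), np.float64(0.0903)]
stub 148 [array([0.6188, 0.3417, 0.045 ]), np.float64(-0.1741), np.float64(0.048), np.float64(0.0485)]
stub 148 [array([0.5345, 0.5384, 0.045 ]), np.float64(-0.1748), np.float64(0.075), np.float64(0.0903)]
```

Emit:
apply_moves(
  moves=[
    [0, 0.02, -0.3, 0, 0, 0.008],
    [0, 0.02, -0.6, 0, 0, 0.008],
    [0, 0.02, -0.9, 0, 0, 0.008],
    [0, 0.02, -1, 0, 0, 0.008],
  ],
  hand=68,
)

```text
time_s: 29.9
tool_pos: [0.6181, 0.3407, 0.0529]
tool_rot: [-0.294, -3.124, 0.006]
contact_force: [-0.3, -1.4, -1.4]
gripper_width: 0.8
grip_force: 0.0
```

Emit:
apply_moves(
  moves=[
    [0, 0, -0.2, 0, 0, 0],
    [0, 0, -0.31, 0, 0, 0],
    [0, 0, -0.31, 0, 0, 0],
    [0, 0, -0.31, 0, 0, 0],
  ],
)

```text
time_s: 30.23
tool_pos: [0.6197, 0.3431, 0.0272]
tool_rot: [-0.294, -3.128, -0.0]
contact_force: [0.1, 0.7, 0.2]
gripper_width: 0.783
grip_force: 0.0
```

Emit:
apply_moves(
  moves=[
    [0, 0, 0, 0, 0, 0],
    [0, 0, 0, 0, 0, 0],
    [0, 0, 0, 0, 0, 0],
    [0, 0, 0, 0, 0, 0],
    [0, 0, 0, 0, 0, 0],
  ],
  hand=40,
)

```text
time_s: 30.65
tool_pos: [0.6198, 0.3432, 0.0275]
tool_rot: [0.293, 3.127, 0.0]
contact_force: [-2.0, -1.7, 5.8]
gripper_width: 0.573
grip_force: 20.0
```

Emit:
apply_moves(
  moves=[
    [0, 0, 0, 0, 0, 0],
    [0, 0, 0, 0, 0, 0],
    [0, 0, 0, 0, 0, 0],
  ],
)

```text
time_s: 30.9
tool_pos: [0.6199, 0.3432, 0.0275]
tool_rot: [0.293, 3.127, 0.0]
contact_force: [-1.4, -2.0, 6.4]
gripper_width: 0.574
grip_force: 20.0
```

Emit:
apply_moves(
  moves=[
    [0, 0, 0.1, 0, 0, 0],
    [0, 0, 0.4, 0, 0, 0],
    [0, 0, 0.8, 0, 0, 0],
    [0, 0, 1, 0, 0, 0],
    [0, 0, 1, 0, 0, 0],
  ],
)

```text
time_s: 31.32
tool_pos: [0.6211, 0.3453, 0.1331]
tool_rot: [0.292, 3.122, 0.008]
contact_force: [-0.0, 0.7, -2.5]
gripper_width: 0.572
grip_force: 20.0
```

Emit:
apply_moves(
  moves=[
    [0.02, -0.3, 0.05, 0, 0, 0.05],
    [0.04, -0.65, 0.05, 0, 0, 0.106],
    [0.04, -1, 0.05, 0, 0, 0.106],
    [0.04, -1, 0.05, 0, 0, 0.106],
  ],
)

```text
time_s: 31.65
tool_pos: [0.6256, 0.2335, 0.1302]
tool_rot: [-0.046, -3.141, 0.01]
contact_force: [0.9, -1.8, -2.6]
gripper_width: 0.574
grip_force: 20.0
```

```bash
python3 - <<'E'
from h import *
where();c=cap("wrist");bar(c)
E
```

```text
t 31.65 pos [0.6256 0.2335 0.1302] yaw -0.029 q7 0.83 F [ 0.9 -1.8 -2.6] w 49.9
yel []
```

Emit:
apply_moves(
  moves=[
    [0, -0.35, 0, 0, 0, 0],
    [0, -0.7, 0, 0, 0, 0],
    [0.02, -1, 0, 0, 0, 0],
    [0.02, -1, 0, 0, 0, 0],
  ],
)

```text
time_s: 32.03
tool_pos: [0.6266, 0.1353, 0.1305]
tool_rot: [-0.045, -3.14, 0.007]
contact_force: [-0.1, -1.4, -2.7]
gripper_width: 0.575
grip_force: 20.0
```

Emit:
apply_moves(
  moves=[
    [0, -0.2, 0, 0, 0, 0],
    [0, -0.29, 0, 0, 0, 0],
    [0, -0.29, 0, 0, 0, 0],
    [0, -0.29, 0, 0, 0, 0],
    [0, -0.29, 0, 0, 0, 0],
  ],
)

```text
time_s: 32.45
tool_pos: [0.6251, 0.1159, 0.1315]
tool_rot: [-0.03, -3.141, -0.001]
contact_force: [0.3, -0.4, -1.7]
gripper_width: 0.574
grip_force: 20.0
```

```bash
python3 - <<'E'
from h import *
where();c=cap("top")
print([(r[0],a) for a,r,k in blobs(mask(c,"yellow"),5,250)])
E
```

```text
t 32.45 pos [0.6251 0.1159 0.1315] yaw -0.0189 q7 1.023 F [ 0.3 -0.4 -1.7] w 49.9
[((445.0992736816406, 288.4364013671875), 140.0), ((310.0, 185.0), 63.5), ((265.5, 185.0), 36.0), ((286.5, 186.0), 131.0)]
```

Emit:
apply_moves(
  moves=[
    [0.01, -0.02, -0.2, 0, 0, 0],
    [0.01, -0.02, -0.4, 0, 0, 0],
    [0.01, -0.02, -0.6, 0, 0, 0],
    [0.01, -0.02, -0.8, 0, 0, 0],
    [0.01, -0.02, -0.86, 0, 0, 0],
  ],
)

```text
time_s: 32.92
tool_pos: [0.6246, 0.1131, 0.0425]
tool_rot: [-0.029, -3.137, 0.0]
contact_force: [0.0, -0.1, -2.0]
gripper_width: 0.574
grip_force: 20.0
```

Emit:
apply_moves(
  moves=[
    [0, 0, 0, 0, 0, 0],
    [0, 0, -0.01, 0, 0, 0],
    [0, 0, -0.03, 0, 0, 0],
    [0, 0, -0.03, 0, 0, 0],
  ],
)

```text
time_s: 33.25
tool_pos: [0.627, 0.1127, 0.0436]
tool_rot: [0.032, 3.14, 0.001]
contact_force: [-0.2, -0.1, -2.6]
gripper_width: 0.57
grip_force: 20.0
```

Emit:
apply_moves(
  moves=[
    [0, 0, -0.01, 0, 0, 0],
    [0, 0, -0.02, 0, 0, 0],
    [0, 0, -0.02, 0, 0, 0],
  ],
)

```text
time_s: 33.5
tool_pos: [0.6265, 0.1122, 0.0407]
tool_rot: [0.032, 3.141, 0.0]
contact_force: [-0.6, 0.7, -3.1]
gripper_width: 0.578
grip_force: 20.0
```

Emit:
apply_moves(
  moves=[
    [0, 0.01, -0.01, 0, 0, 0],
    [0, 0.01, -0.015, 0, 0, 0],
    [0, 0.01, -0.015, 0, 0, 0],
  ],
)

```text
time_s: 33.75
tool_pos: [0.6266, 0.1134, 0.0395]
tool_rot: [0.032, 3.141, -0.0]
contact_force: [-1.9, -1.5, 2.1]
gripper_width: 0.576
grip_force: 20.0
```

Emit:
apply_moves(
  moves=[
    [0, 0, -0.005, 0, 0, 0],
    [0, 0, -0.01, 0, 0, 0],
    [0, 0, -0.01, 0, 0, 0],
  ],
)

```text
time_s: 34.0
tool_pos: [0.6266, 0.1134, 0.0395]
tool_rot: [0.032, 3.141, -0.001]
contact_force: [-6.6, -2.8, 12.3]
gripper_width: 0.572
grip_force: 20.0
```

Emit:
apply_moves(
  moves=[
    [0, 0, 0.015, 0, 0, 0],
    [0, 0, 0.015, 0, 0, 0],
    [0, 0, 0.015, 0, 0, 0],
    [0, 0, 0.015, 0, 0, 0],
    [0, 0, 0.015, 0, 0, 0],
  ],
  hand=72,
)

```text
time_s: 34.42
tool_pos: [0.6264, 0.1133, 0.0394]
tool_rot: [-0.032, -3.141, -0.0]
contact_force: [-0.4, -0.7, 0.4]
gripper_width: 0.805
grip_force: 0.0
```

Emit:
apply_moves(
  moves=[
    [0, 0, 0.2, 0, 0, 0],
    [0, 0, 0.5, 0, 0, 0],
    [0, 0, 0.9, 0, 0, 0],
    [0, 0, 1, 0, 0, 0],
    [0, 0, 1, 0, 0, 0],
  ],
)

```text
time_s: 34.83
tool_pos: [0.6283, 0.1142, 0.1436]
tool_rot: [0.032, 3.135, 0.002]
contact_force: [0.8, 0.2, -1.1]
gripper_width: 0.826
grip_force: 0.0
```

Emit:
apply_moves(
  moves=[
    [0.2, -0.3, 0.4, 0, 0, 0],
    [0.4, -0.6, 0.8, 0, 0, 0],
    [0.5, -0.9, 1, 0, 0, 0],
    [0.5, -1, 1, 0, 0, 0],
    [0.5, -1, 1, 0, 0, 0],
  ],
)

```text
time_s: 35.25
tool_pos: [0.679, 0.0062, 0.2414]
tool_rot: [0.045, 3.138, -0.004]
contact_force: [0.1, -0.3, -0.9]
gripper_width: 0.825
grip_force: 0.0
```

Emit:
apply_moves(
  moves=[
    [0, -0.3, 0.1, 0, 0, 0],
    [0, -0.45, 0.2, 0, 0, 0],
    [0, -0.45, 0.2, 0, 0, 0],
    [0, -0.45, 0.2, 0, 0, 0],
    [0, -0.45, 0.2, 0, 0, 0],
  ],
)

```text
time_s: 35.67
tool_pos: [0.6761, -0.0306, 0.2584]
tool_rot: [-0.03, -3.14, -0.001]
contact_force: [-0.7, 0.4, -0.2]
gripper_width: 0.828
grip_force: 0.0
```

```bash
python3 - <<'E'
from h import *
where();c=cap("wrist");cv2.imwrite("pics/w12.png",c["img"]);bar(c)
for a,r,k in blobs(mask(c,"red"),60): print("red",plane(c,r[0],.05)[0])
E
```

```text
t 35.6667 pos [ 0.6761 -0.0306  0.2584] yaw -0.0193 q7 1.305 F [-0.7  0.4 -0.2] w 72.0
yel [[0.627, 0.122]]
red [0.7706564  0.03461594 0.05      ]
red [ 0.76987451 -0.19221982  0.05      ]
red [0.76902098 0.09290847 0.05      ]
red [ 0.55760063 -0.02366009  0.05      ]
```

View pics/w12.png

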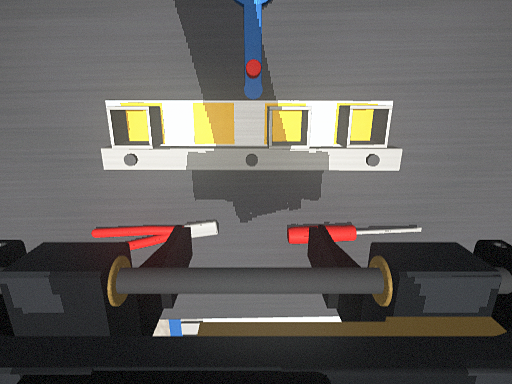

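Left to right, the view shows stubs on squares 1, 3 and 4, with rim centres at about (130,127), (288,127) and (368,127). The brace tip is against the bar and the tools are undisturbed. I check the numbers before handing in.

```bash
python3 - <<'E'
from h import *
np.set_printoptions(precision=4,suppress=True)
c=cap("wrist")
sq=np.array([[.6205,-.173],[.6244,.0184],[.6266,.1134]])
print((plane(c,[(130,127),(288.5,127.5),(368.5,127)],.057)[:,:2]-sq)*1000)
h,s,v=cv2.split(hsv(c)); m=(((s<70)&(v>175))|mask(c,"yellow")).astype(np.uint8)
# edges of rail and bar along two columns
for u in (170,230,250,325):
    print(u,[(i,int(v[i,u])) for i in range(92,180,1) if abs(int(v[i,u])-int(v[i-1,u]))>18])
print(proj(c,[.6525-.06,-.0296,.012]),[plane(c,[(u,100)],.012)[0][:2] for u in(115,385)])
print([plane(c,[r[0]],.012)[0][:2] for a,r,k in blobs(mask(c,"yellow"),200,9000)])
E
```

```text
[[ 0.3359  1.0451]
 [ 0.7204 -0.2668]
 [-0.1992  0.8179]]
170 [(100, 230), (101, 255), (146, 95), (148, 180), (149, 240), (169, 226), (170, 118)]
230 [(100, 151), (101, 217), (145, 189), (146, 122), (147, 92), (148, 125), (149, 160), (170, 100)]
250 [(98, 133), (99, 74), (100, 144), (101, 214), (145, 185), (146, 127), (147, 89), (148, 119), (149, 160), (153, 141), (154, 77), (166, 127), (167, 169), (170, 100), (171, 81)]
325 [(100, 156), (101, 251), (147, 78), (148, 161), (149, 240), (152, 149), (170, 138)]
[248.2771 100.0095] [array([ 0.5891, -0.2048]), array([0.596 , 0.1505])]
[array([0.6276, 0.1219])]
```

```bash
python3 -c "
from bench import arm
print(arm.job_done())"
```

```text
the job is handed in; nothing more can be done
None
```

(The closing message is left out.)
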